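# Pull the stock board out to its line and hold it

## Task

Lift the orange stop panel straight up out of its slotted guides at the front of the small grey shelf and put it in the blue tray. Then pull the loaded wooden board straight out of the shelf by its dark tab until the red line across it lies right over the shelf's yellow front edge, keeping the two cartons standing on it and leaving the jar and the carton on the bench alone. The board would tip down if let go, so finish while still holding it level there for restocking.

Things in the scene. Friction and masses are not known exactly. Their poses are not given: they have to be found in the camera images.
- edge (a point): middle of the yellow front edge of the small grey steel shelf, at deck height (80 mm above the bench); the shelf is fixed, its deck 370 mm deep, 210 mm wide, 25 mm thick. x points inward (away from the front, so the board is pulled out along -x), y along the edge, z up. Two dark steel guides stand on the deck with their slots 30 mm inward of the edge, rising 45 mm above the deck; the clear gap between them is 150 mm wide
- panel_centre (a point): centre of the orange stop panel, 8 mm thick (x), 170 mm wide (y), 80 mm tall (z), 120 g; it stands on the deck with its two side edges in the guides' slots (13 mm wide, open at the top), so its upper 35 mm stick out above the guides; once its lower edge is 45 mm above the deck it is free
- panel: the same stop panel; origin at the middle of its lower edge, axes as above
- tray: fixed open blue tray on the bench, 160 mm (x) by 250 mm (y) outside, 30 mm tall, walls and floor 5 mm; origin at the centre of its underside, z up. The panel fits with its width along the tray's y and may fall flat when let go
- board: loose wooden board lying on the deck behind the panel, 260 mm long (x), 120 mm wide (y), 12 mm thick, about 0.4 kg; origin at the centre of its underside, -x is its front end
- tab (a point): centre of the board's upright dark steel tab, at the front end of the board: 10 mm thick (x, its front flush with the board's front end), 60 mm wide (y), 35 mm tall above the board's top; axes as the board
- line (a point): middle of the red line (10 mm wide) across the board, at the height of its underside, 170 mm behind the board's front end; axes as the board. Beyond an overhang of about 150 mm the board tips if not held
- carton_a_centre (a point): centre of the white carton with a red band, 55 x 50 x 70 mm tall, about 60 g, standing loose on the board in front of the red line, some 125 mm behind the board's front end
- carton_a: the same carton; origin at the centre of its underside
- carton_b_centre (a point): centre of the white carton with a green band, 50 x 60 x 55 mm tall, about 60 g, standing loose on the board behind the red line
- carton_b: the same carton; origin at the centre of its underside
- carton_c_centre (a point): centre of the white carton with a blue band, 60 x 80 x 50 mm tall, loose on the bench; leave alone
- jar_centre (a point): centre of the small pale, half-clear jar with a blue cap, 52 mm across and 60 mm tall, loose on the bench; leave alone
There are look-alikes about, which are no part of the job. What is shaped like the panel but green or pink is not meant.

How it is judged:
By the outcome, as a careful person would: the job done as asked, in the order asked, and still so for the second after the job is handed in, while the arm keeps its last pose, push and grip.
It also fails if it takes over 59 s, if anything falls off the work surface, if the arm or the gripper's body presses on something with over 40 N, if the wrist force passes 120 N, or if a joint passes its speed limit or range.

## Robot

A 6-joint arm with a two-finger parallel gripper is mounted at the origin on the work surface. World frame = base frame: x ahead of the robot, y to its left, z up, the work surface at z = 0. Lengths are in m, angles in degrees, forces in N, time in s.
With the tool pointing down it reaches from about 0.375 to 0.825 m from the base axis. Payload 5.5 kg.
Tool frame: the origin (TCP) lies midway between the tips of the shut fingers; the grasp point (between the pads) lies 19 mm behind it; x points along the fingers, y is the direction in which the jaws open and shut, and the axes are right-handed (so a half turn about x gives the same grasp; the last joint's range is limited). The gripper opens to 85 mm and grips with 20 to 120 N. Pads are 22 mm wide; open, the fingers measure 114 mm over their backs; the gripper's body (76 mm by 85 mm) begins 54 mm behind the grasp point. The pads swing forward as they close: fully open they stand 13 mm farther back than shut.
Start: joints at [-65.604, 17.962, -2.699, 69.339, 0, 90], TCP at [0.248, -0.546, 0.192] pointing down, gripper open.
Joint ranges: [-152.73, 152.73], [-39.44, 99.34], [-58.76, 71.6], [-118.89, 123.64], [-81.53, 83.1], [-180, 180]. Speed limits (degrees/s): [136.94, 136.94, 172.46, 180, 180, 180].

## Interface

Orientations are given as a 3x3 rotation matrix whose columns are the frame's x, y, z axes.
In Python, from workcell import env gives the robot as it stands.
- The arm moves only by the tool servo_tool, never from a script. Its argument "commands" is a list of rows, each an object with "grip": the finger opening in cm, from 0 to 8.54; "dp": the shift along the tool's x, y, z in cm, a list of three; "twist": the turn about the tool's x in degrees. A call has 1 to 5 rows; each row is the pose to reach, as a shift and turn from the pose commanded when the call began, along the tool's axes at that moment; what a row does not reach only later rows make up. A row lasts 1/8 s, in which the tool goes at most 62.5 mm and 10.7 degrees, less where a joint would pass 70% of its speed; a pose out of reach is approached as far as the arm can. A call with a gripper value outside its range is refused whole. The fingers move at their own pace and stop on an object; "grip_force" is the grip in N (left out, the last holds). Time passes only in rows, so rows that repeat a pose let the fingers close. It gives the time, the measured TCP pose, the force and the opening at its end, in the units of the state.
- env.get_state(): the state, without advancing time (a new reading comes with each control period).
- env.get_image(name): name is "scene" or "top"; returns the picture (480x640x3 uint8, red, green, blue); there is no depth.
- env.get_calibration(name): a dict with "fx", "fy", "cx", "cy" (pixels), "position" and "orientation" of the camera in the world. Camera axes: x right, y down, z forward; pixel columns grow to the right and rows downward; lengths in m; the calibration is good to about 2 mm. A picture is of the moment at which its call begins. get_calibration takes no time and is no camera call.
- env.job_done(): hands the job in, once; it reports no verdict.
The state is a dict: "clock": time; "joint_positions": joint angles; "joint_velocities": joint speeds; "effort": joint torques, N m; "ee_pos": TCP position; "tcp_rot": TCP orientation; "force": force on the tool from outside, world axes, zero at the start; "ft_torque": the same for the moment, N m; "opening": finger opening in m.
Only numpy, scipy, OpenCV 4.12 (cv2) and the standard library are available. Lean on these libraries where they do the work, as an engineer would, in place of code of your own. Each camera call takes 0.05 s, during which the arm holds its last target.

## Working session

There is one attempt and no reset: what is moved stays moved. The work goes in short steps, Python scripts to look and compute and a tool call to move; the robot and the scene stay as the last step left them, time stands still between calls to the robot, and variables do not carry over. Pictures are saved under pics/ and viewed, and the job is handed in when it is done.

Besides the shell and the picture viewer there is one more tool, called after "Emit:" as name(argument=value, ...), one argument or row to a line, values as JSON. servo_tool: Moves the arm, as the interface text tells. Its arguments: {"type":"object","properties":{"commands":{"type":"array"},"grip_force":{"type":"number"}},"required":["commands"]}

```bash
mkdir -p pics; ls; python3 - <<'E'
from workcell import env
import cv2
for n in("scene","top"):
    im=env.get_image(n); cv2.imwrite(f"pics/{n}0.png",im[:,:,::-1]); print(env.get_calibration(n))
s=env.get_state(); print(s)
E
```

```text
pics
{'fx': 457.11805752657637, 'fy': 457.11805752657637, 'cx': 313.7785531296866, 'cy': 231.2154783052344, 'position': array([ 1.03708229, -0.30103042,  0.78087435]), 'orientation': array([[ 0.54540142,  0.63582357, -0.54613705],
       [ 0.83814031, -0.4196403 ,  0.3484578 ],
       [-0.00762343, -0.64778886, -0.76178178]])}
{'fx': 524.9872602702497, 'fy': 524.9872602702497, 'cx': 316.85430273738126, 'cy': 239.80082465688085, 'position': array([0.44195394, 0.00436992, 1.1995409 ]), 'orientation': array([[-0.0221165 , -0.99278635,  0.11783941],
       [-0.99975486,  0.02208488, -0.0015742 ],
       [-0.00103963, -0.11784534, -0.99303142]])}
{'clock': 0.1, 'joint_positions': array([-6.56049783e+01,  1.80025322e+01, -2.74574073e+00,  6.93386030e+01,
        2.66751935e-03,  8.99997988e+01]), 'joint_velocities': array([-0.03752789, -0.05059378,  0.17843305,  0.02575511,  0.11472482,
       -0.04302407]), 'effort': array([ 3.22197329e-04, -5.40766883e+01,  3.40541017e+01,  1.11139470e-02,
       -1.54609006e-04,  9.44042817e-07]), 'ee_pos': array([ 0.24760563, -0.54592798,  0.19151688]), 'tcp_rot': array([[-5.83857974e-04,  4.13028023e-01, -9.10718129e-01],
       [ 1.40012698e-03, -9.10717054e-01, -4.13028433e-01],
       [-9.99998849e-01, -1.51627097e-03, -4.65622658e-05]]), 'force': array([ 0.27222442, -0.49778044,  0.50163151]), 'ft_torque': array([-0.01408376,  0.03149468, -0.01148739]), 'opening': 0.08550418205178777}
```

View pics/scene0.png

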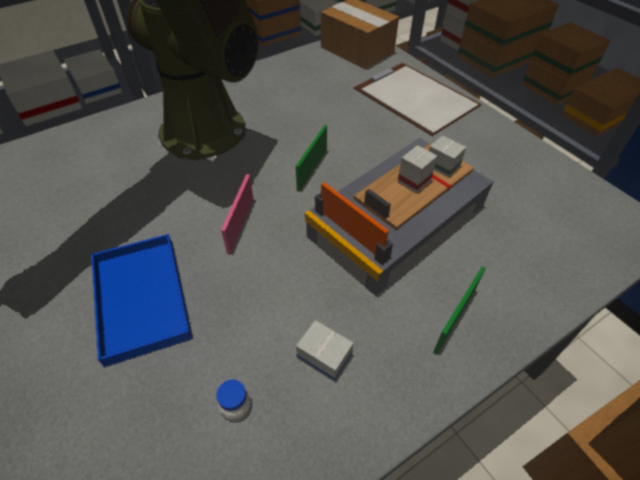

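View pics/top0.png

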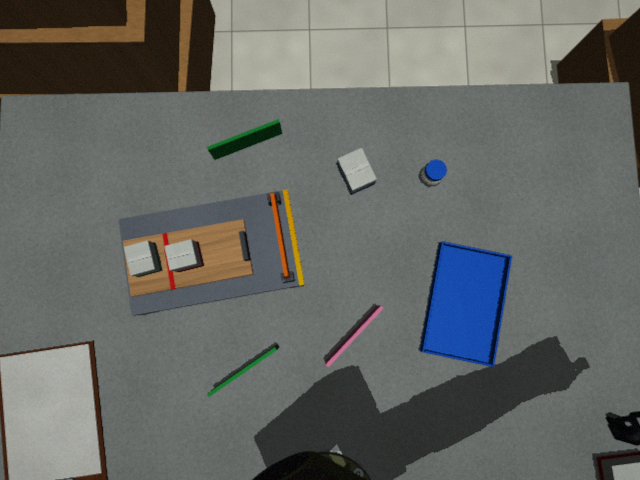

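Orange panel: top (280,236), scene (355,218). It is the only orange one, and it stands between the dark guides behind the yellow edge. The green plates (scene (312,158) and (460,308); top (245,140) and (243,370)) and the pink one (scene (238,213), top (353,335)) stand on the bench, so they are look-alikes. The tray is at top (466,303). Next I'll measure these and crop.

```bash
cat > h.py <<'E'
import numpy as np,cv2
from workcell import env
def ray(n,uv):
    c=env.get_calibration(n); d=np.array([(uv[0]-c['cx'])/c['fx'],(uv[1]-c['cy'])/c['fy'],1.]); return c['position'],c['orientation']@d
def plane(n,uv,z):
    p,d=ray(n,uv); return p+d*(z-p[2])/d[2]
def proj(n,X):
    c=env.get_calibration(n); q=c['orientation'].T@(np.asarray(X)-c['position']); return np.array([q[0]/q[2]*c['fx']+c['cx'],q[1]/q[2]*c['fy']+c['cy']])
def mask(bgr,lo,hi): return cv2.inRange(cv2.cvtColor(bgr,cv2.COLOR_BGR2HSV),lo,hi)
def big(m):
    cs,_=cv2.findContours(m,cv2.RETR_EXTERNAL,cv2.CHAIN_APPROX_NONE); return max(cs,key=cv2.contourArea)
E
python3 - <<'E'
from h import *
t=cv2.imread('pics/top0.png'); s=cv2.imread('pics/scene0.png')
for k,lo,hi in(('orange',(6,200,90),(14,255,255)),('yellow',(17,150,100),(28,255,255)),('red',(0,200,90),(4,255,255)),('tray',(108,150,60),(122,255,255))):
    for n,im in(('top',t),('scene',s)):
        m=mask(im,lo,hi)
        if n=='top': m[:100]=0
        if k in('yellow','orange','red'):
            m[:,330 if n=='top' else 500:]=0
            if n=='scene': m[:140]=0
        c=big(m); r=cv2.minAreaRect(c); print(k,n,cv2.contourArea(c),[np.round(x,1) for x in r]); print(np.round(cv2.boxPoints(r),1).tolist())
cr=t[170:330,100:320]; a=cv2.resize(cr,None,fx=3.6,fy=3.6,interpolation=cv2.INTER_CUBIC); cv2.imwrite('pics/ctop.png',a)
cr=s[120:300,290:510]; a=cv2.resize(cr,None,fx=3.3,fy=3.3,interpolation=cv2.INTER_CUBIC); cv2.imwrite('pics/cscene.png',a)
E
```

```text
orange top 262.0 [array([278.9, 234.5]), array([84.2,  4.6]), np.float64(80.0)]
[[269.29998779296875, 193.5], [273.8999938964844, 192.6999969482422], [288.5, 275.6000061035156], [283.8999938964844, 276.3999938964844]]
orange scene 278.5 [array([354.4, 208. ]), array([80.6,  4.4]), np.float64(36.9)]
[[320.79998779296875, 185.60000610351562], [323.3999938964844, 182.10000610351562], [387.8999938964844, 230.39999389648438], [385.29998779296875, 234.0]]
yellow top 419.0 [array([293.1, 237.3]), array([96.7,  5.4]), np.float64(80.1)]
[[282.20001220703125, 190.10000610351562], [287.5, 189.1999969482422], [304.1000061035156, 284.5], [298.79998779296875, 285.3999938964844]]
yellow scene 469.0 [array([343.4, 242.1]), array([96.3,  5.8]), np.float64(39.2)]
[[304.29998779296875, 213.89999389648438], [307.8999938964844, 209.39999389648438], [382.6000061035156, 270.29998779296875], [378.8999938964844, 274.79998779296875]]
red top 54.5 [array([171.1, 278. ]), array([20.6,  4.1]), np.float64(81.9)]
[[167.60000610351562, 268.1000061035156], [171.60000610351562, 267.5], [174.60000610351562, 287.8999938964844], [170.5, 288.5]]
red scene 29.5 [array([440.6, 180.8]), array([19.7,  2.3]), np.float64(32.7)]
[[431.70001220703125, 176.5], [432.8999938964844, 174.5], [449.5, 185.1999969482422], [448.29998779296875, 187.1999969482422]]
tray top 8002.0 [array([467.3, 303.9]), array([ 73.7, 114.5]), np.float64(10.0)]
[[421.1000061035156, 353.79998779296875], [441.0, 241.10000610351562], [513.5999755859375, 253.89999389648438], [493.70001220703125, 366.70001220703125]]
tray scene 9518.0 [array([134.4, 299.9]), array([115.5,  95.6]), np.float64(78.1)]
[[75.5999984741211, 253.3000030517578], [169.1999969482422, 233.5], [193.10000610351562, 346.6000061035156], [99.5999984741211, 366.3999938964844]]
```

View pics/ctop.png

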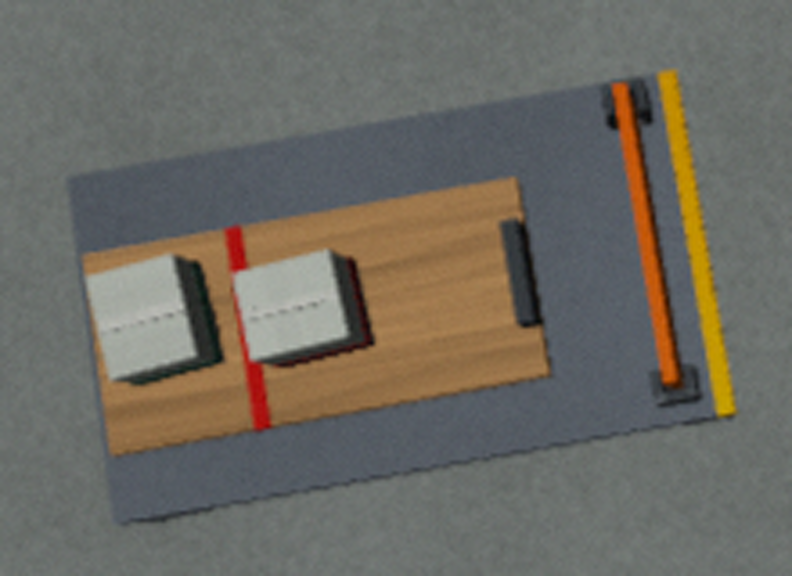

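View pics/cscene.png

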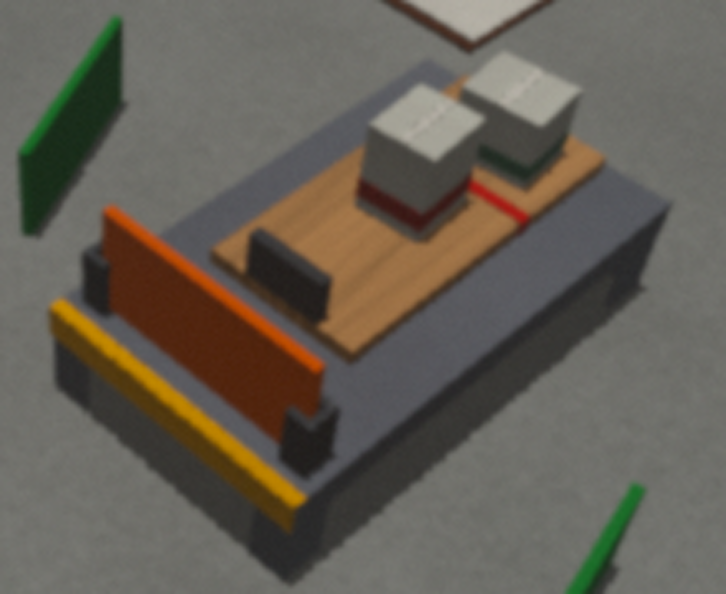

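The crops confirm it: the orange panel sits between the two dark guides behind the yellow edge, with the tab and the loaded board behind it. The red-banded carton is in front of the red line.

```bash
python3 - <<'E'
from h import *
P=lambda n,uv,z:plane(n,uv,z)
r=lambda x:np.round(np.asarray(x)*1000,1)
# panel top at z=.16, both views; two-view check of centre
pt=P('top',(278.9+.5*0,234.5),.16); ps=P('scene',(354.4,208),.16); print('panel top',r(pt),r(ps))
e=[P('top',x,.16) for x in((271.6,193.1),(286.2,276.0))]; print('panel ends top',r(e),r(np.linalg.norm(e[0]-e[1])))
e2=[P('scene',x,.16) for x in((322.1,183.9),(386.6,232.2))]; print('ends scene',r(e2),r(np.linalg.norm(e2[0]-e2[1])))
for n,a,b in(('top',(287.5,189.2),(304.1,284.5)),('top',(282.2,190.1),(298.8,285.4)),('scene',(307.9,209.4),(382.6,270.3)),('scene',(304.3,213.9),(378.9,274.8))):
    A,B=P(n,a,.08),P(n,b,.08); d=B-A; print('yellow',n,r(A),r(B),r((A+B)/2),r(np.linalg.norm(d)),np.degrees(np.arctan2(d[1],d[0])))
for z,(a,b) in((.092,((244.2,219.3),(252.6,274.4))),(.127,((241.2,231.3),(247.5,260.3))),(.127,((244.5,231.0),(250.5,259.8))),(.092,((165,233.5),(173,288.8)))):
    A,B=P('top',a,z),P('top',b,z);d=B-A; print('board front/tab back/tab front/line',r(A),r(B),r((A+B)/2),r(np.linalg.norm(d)),np.degrees(np.arctan2(d[1],d[0])))
t=[P('top',x,.03) for x in((421.1,353.8),(441.,241.1),(513.6,253.9),(493.7,366.7))]; print('tray',r(t),r(np.mean(t,0)),[r(np.linalg.norm(t[i]-t[(i+1)%4])) for i in range(4)])
d=t[1]-t[0]; print(np.degrees(np.arctan2(d[1],d[0])))
t=[P('scene',x,.03) for x in((92,253),(170,235),(190,340),(101,363))]; print('tray scene',r(t),r(np.mean(t,0)))
E
```

```text
panel top [577.7  78.2 160. ] [586.1  77.  160. ]
panel ends top [[662.1  91.8 160. ]
 [494.6  64.9 160. ]] 169.7
ends scene [[499.2  62.8 160. ]
 [665.2  89.7 160. ]] 168.2
yellow top [686.9  63.9  80. ] [479.7  31.8  80. ] [583.3  47.9  80. ] 209.6 -171.1972697223824
yellow top [685.2  75.4  80. ] [478.1  43.1  80. ] [581.6  59.3  80. ] 209.6 -171.12914049458078
yellow scene [477.5  42.   80. ] [686.2  74.8  80. ] [581.8  58.4  80. ] 211.3 8.908045167803655
yellow scene [484.1  28.9  80. ] [690.5  62.6  80. ] [587.3  45.8  80. ] 209.1 9.278214486624012
board front/tab back/tab front/line [620.9 156.7  92. ] [503.  139.7  92. ] [561.9 148.2  92. ] 119.2 -171.78554714420108
board front/tab back/tab front/line [590.3 158.2 127. ] [530.1 145.6 127. ] [560.2 151.9 127. ] 61.5 -168.18816972541651
board front/tab back/tab front/line [590.8 151.4 127. ] [531.  139.5 127. ] [560.9 145.4 127. ] 61.0 -168.7103752713631
board front/tab back/tab front/line [594.1 325.4  92. ] [476.4 307.2  92. ] [535.2 316.3  92. ] 119.0 -171.19713689804138
tray [[ 324.7 -219.8   30. ]
 [ 571.6 -275.7   30. ]
 [ 539.2 -436.5   30. ]
 [ 293.6 -376.8   30. ]] [ 432.3 -327.2   30. ] [np.float64(253.1), np.float64(164.0), np.float64(252.7), np.float64(160.0)]
-12.754407328304243
tray scene [[ 294.3 -375.4   30. ]
 [ 337.6 -221.1   30. ]
 [ 591.3 -283.2   30. ]
 [ 547.1 -430.3   30. ]] [ 442.6 -327.5   30. ]
```

```bash
cat >> h.py <<'E'
def go(p,yaw=None):
    s=env.get_state(); R=s['tcp_rot']; d=R.T@(np.array(p)-s['ee_pos'])*100
    y=np.degrees(np.arctan2(R[1,1],R[0,1])); out='dp cm '+str(np.round(d,2).tolist())+' yaw now %.2f'%y
    if yaw is not None: out+=' twist %.2f'%((y-yaw+90)%180-90)
    print(out,'t',round(s['clock'],2),'pos',np.round(s['ee_pos'],4),'tilt',np.round(R[:,0],4),'open',round(s['opening'],4),'F',np.round(s['force'],1))
E
python3 -c "
from h import *
go([.581,.0776,.24],-81.1)"
```

```text
dp cm [-4.78, -43.02, -56.12] yaw now -65.60 twist 15.50 t 0.1 pos [ 0.2476 -0.5459  0.1915] tilt [-6.0e-04  1.4e-03 -1.0e+00] open 0.0855 F [ 0.3 -0.5  0.5]
```

Emit:
servo_tool(
  commands=[
    {"grip":6,"dp":[-3,-3,-4],"twist":4},
    {"grip":6,"dp":[-4.8,-6.5,-8.5],"twist":8},
    {"grip":6,"dp":[-4.8,-10,-13],"twist":12},
    {"grip":6,"dp":[-4.8,-13.5,-17.5],"twist":15.5},
    {"grip":6,"dp":[-4.8,-17,-22],"twist":15.5},
  ],
)

```text
clock: 0.72
ee_pos: [0.3784, -0.299, 0.2401]
tcp_rot: [[0.0, 0.154, -0.988], [0.0, -0.988, -0.154], [-1.0, -0.0, -0.0]]
force: [-0.1, -0.5, 1.2]
opening: 0.0598
```

```bash
python3 -c "
from h import *
go([.581,.0776,.24],-81.1)"
```

```text
dp cm [0.02, -34.09, -25.81] yaw now -81.15 twist -0.05 t 0.72 pos [ 0.3784 -0.299   0.2401] tilt [ 0.e+00  2.e-04 -1.e+00] open 0.0598 F [-0.1 -0.5  1.2]
```

Emit:
servo_tool(
  commands=[
    {"grip":6,"dp":[0,-4.5,-3.4]},
    {"grip":6,"dp":[0,-9,-6.8]},
    {"grip":6,"dp":[0,-13.5,-10.2]},
    {"grip":6,"dp":[0,-18,-13.6]},
    {"grip":6,"dp":[0,-22,-16.7]},
  ],
)

```text
invalid input
```

Emit:
servo_tool(
  commands=[
    {"grip":6,"dp":[0,-4.5,-3.4]},
    {"grip":6,"dp":[0,-9,-6.8]},
    {"grip":6,"dp":[0,-11.5,-8.7]},
    {"grip":6,"dp":[0,-12.1,-9.1]},
    {"grip":6,"dp":[0,-12.1,-9.1]},
  ],
)

```text
invalid input
```

```bash
python3 -c "
from h import *
go([.581,.0776,.12],-81.1)
for n in('scene','top'): cv2.imwrite(f'pics/{n}1.png',env.get_image(n)[:,:,::-1])
a=cv2.imread('pics/scene1.png')[100:320,270:520];cv2.imwrite('pics/c1.png',cv2.resize(a,None,fx=2.5,fy=2.5))"
```

```text
dp cm [12.02, -34.09, -25.81] yaw now -81.15 twist -0.05 t 0.72 pos [ 0.3784 -0.299   0.2401] tilt [ 0.e+00  2.e-04 -1.e+00] open 0.0598 F [-0.1 -0.5  1.2]
```

View pics/c1.png

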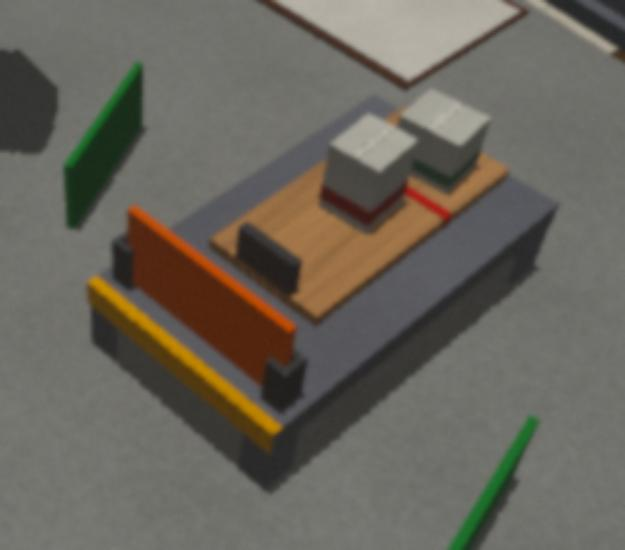

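The calls were refused because every row needs "twist". The picture shows the scene unchanged. I'll resend them.

Emit:
servo_tool(
  commands=[
    {"grip":6,"dp":[0,-4.5,-3.4],"twist":0},
    {"grip":6,"dp":[0,-9,-6.8],"twist":0},
    {"grip":6,"dp":[0,-13.5,-10.2],"twist":0},
    {"grip":6,"dp":[0,-18,-13.6],"twist":0},
    {"grip":6,"dp":[0,-22,-16.7],"twist":0},
  ],
)

```text
clock: 1.45
ee_pos: [0.5096, -0.0565, 0.2401]
tcp_rot: [[-0.0, 0.155, -0.988], [-0.0, -0.988, -0.155], [-1.0, 0.0, 0.0]]
force: [-0.0, -0.2, -0.0]
opening: 0.0598
```

Emit:
servo_tool(
  commands=[
    {"grip":6,"dp":[0,-4.5,-3.4],"twist":0},
    {"grip":6,"dp":[0,-9,-6.8],"twist":0},
    {"grip":6,"dp":[0,-11.5,-8.7],"twist":0},
    {"grip":6,"dp":[0,-12.1,-9.1],"twist":0},
    {"grip":6,"dp":[0,-12.1,-9.1],"twist":0},
  ],
)

```text
clock: 2.08
ee_pos: [0.5798, 0.0753, 0.2398]
tcp_rot: [[-0.001, 0.155, -0.988], [-0.001, -0.988, -0.155], [-1.0, 0.001, 0.001]]
force: [-0.2, -0.6, 0.8]
opening: 0.0601
```

```bash
python3 -c "
from h import *
go([.581,.0776,.12],-81.1)
for n in('scene','top'): cv2.imwrite(f'pics/{n}1.png',env.get_image(n)[:,:,::-1])
a=cv2.imread('pics/scene1.png')[100:320,270:520];cv2.imwrite('pics/c1.png',cv2.resize(a,None,fx=2.5,fy=2.5))"
```

```text
dp cm [11.98, -0.21, -0.16] yaw now -81.11 twist -0.01 t 2.08 pos [0.5798 0.0753 0.2398] tilt [-1.1e-03 -7.0e-04 -1.0e+00] open 0.0601 F [-0.2 -0.6  0.8]
```

View pics/c1.png

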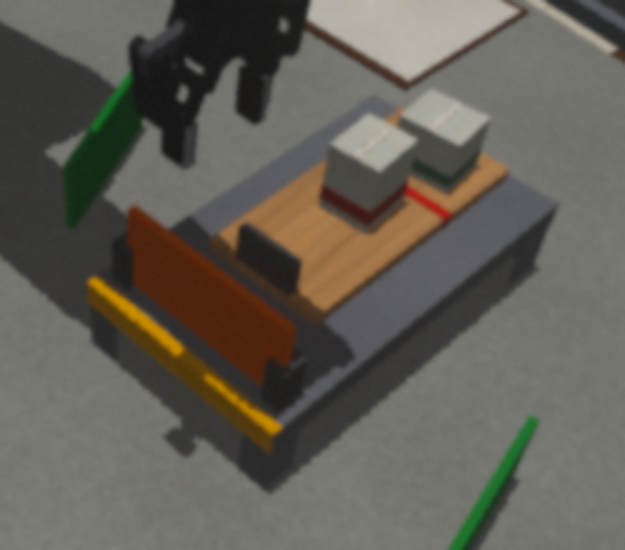

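The open fingers are above the panel, one on each side of it. I'll descend and close.

Emit:
servo_tool(
  commands=[
    {"grip":6,"dp":[4,-0.2,-0.1],"twist":0},
    {"grip":6,"dp":[8,-0.2,-0.1],"twist":0},
    {"grip":6,"dp":[11,-0.2,-0.1],"twist":0},
    {"grip":6,"dp":[12,-0.2,-0.1],"twist":0},
    {"grip":6,"dp":[12,-0.2,-0.1],"twist":0},
  ],
)

```text
clock: 2.8
ee_pos: [0.5805, 0.0774, 0.1205]
tcp_rot: [[-0.0, 0.154, -0.988], [-0.0, -0.988, -0.154], [-1.0, 0.0, 0.0]]
force: [0.8, 0.1, 0.1]
opening: 0.06
```

Emit:
servo_tool(
  commands=[
    {"grip":0,"dp":[0,0,0],"twist":0},
    {"grip":0,"dp":[0,0,0],"twist":0},
    {"grip":0,"dp":[0,0,0],"twist":0},
    {"grip":0,"dp":[0,0,0],"twist":0},
    {"grip":0,"dp":[0,0,0],"twist":0},
  ],
  grip_force=40,
)

```text
clock: 3.42
ee_pos: [0.5814, 0.0784, 0.1212]
tcp_rot: [[0.001, 0.155, -0.988], [0.0, -0.988, -0.155], [-1.0, -0.0, -0.002]]
force: [-1.0, 0.8, 5.3]
opening: 0.0001
```

```bash
python3 -c "
from h import *
go([.581,.0776,.12],-81.1)
for n in('scene','top'): cv2.imwrite(f'pics/{n}2.png',env.get_image(n)[:,:,::-1])
a=cv2.imread('pics/scene2.png')[100:320,270:520];cv2.imwrite('pics/c2.png',cv2.resize(a,None,fx=2.5,fy=2.5))"
```

```text
dp cm [0.12, 0.07, 0.06] yaw now -81.10 twist 0.00 t 3.42 pos [0.5814 0.0784 0.1212] tilt [ 1.5e-03  3.0e-04 -1.0e+00] open 0.0001 F [-1.   0.8  5.3]
```

View pics/c2.png

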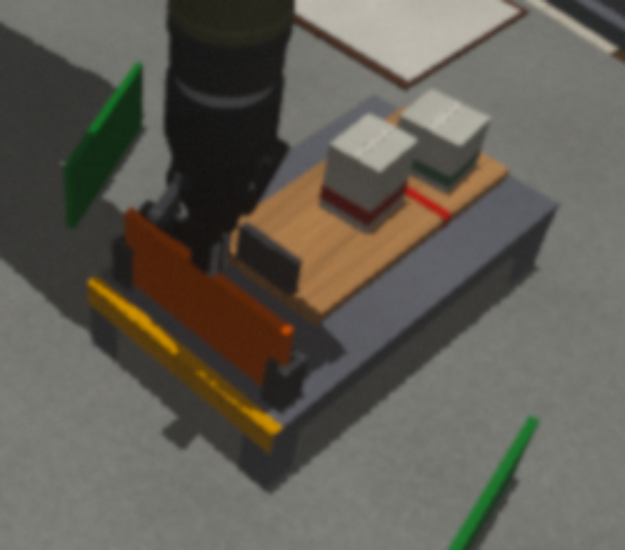

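```bash
python3 -c "
from h import *
print(proj('scene',[.5814,.0784,.1212]),proj('top',[.5814,.0784,.1212]),proj('scene',[.581,.0776,.16]))
a=cv2.imread('pics/scene2.png')[130:290,290:450];b=cv2.imread('pics/top2.png')[150:330,180:360]
cv2.imwrite('pics/c2b.png',np.hstack([cv2.resize(a,(400,400),interpolation=2),cv2.resize(b,(400,400),interpolation=2)]))"
```

```text
[352.32755163 220.02656897] [280.16557249 235.10323545] [353.03046759 206.22842988]
```

View pics/c2b.png

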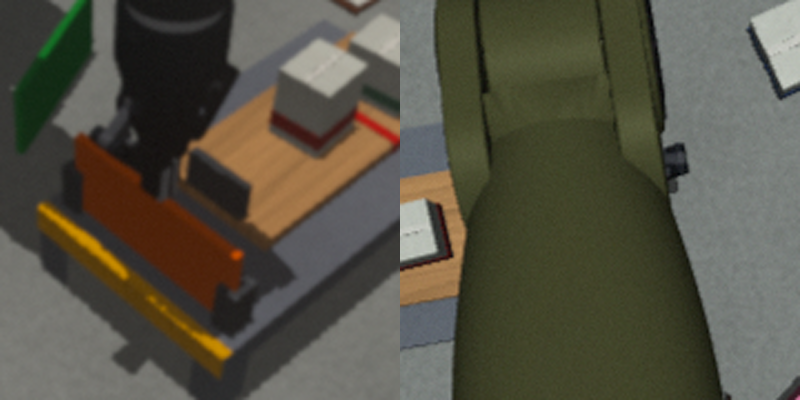

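View pics/top2.png

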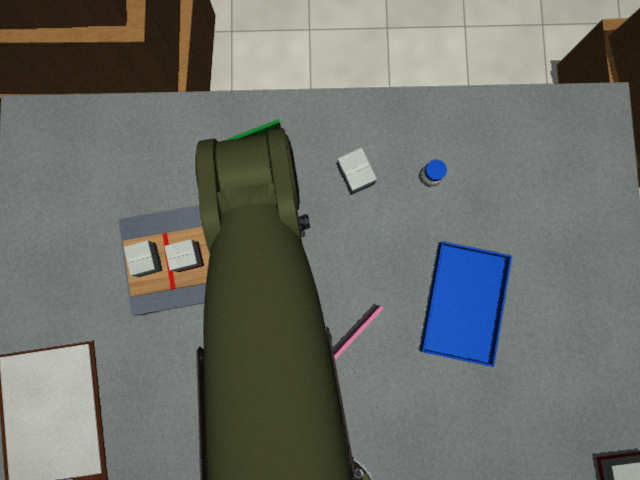

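The opening reads about 0, so this may be a missed grasp. The crop shows the fingers closed at the panel's top edge, and only the top edge is hidden. I'll check the tip height against the images.

```bash
python3 -c "
from h import *
d=np.array([-.154,.988,0])
for z in(.24,.253,.28,.30):
  for s in(-.03,.03): print(z,s,proj('scene',np.array([.5798,.0753,z])+s*d).round(1),proj('top',np.array([.5798,.0753,z])+s*d).round(1))
a=cv2.imread('pics/scene1.png')[90:240,290:440]
a2=cv2.imread('pics/scene2.png')[150:250,310:410]
cv2.imwrite('pics/c1b.png',np.hstack([cv2.resize(a,(400,400),interpolation=2),cv2.resize(a2,(400,400),interpolation=2)]))"
```

```text
0.24 -0.03 [341.8 182.6] [293.3 224.9]
0.24 0.03 [366.2 166.7] [261.3 230.6]
0.253 -0.03 [342.1 177. ] [293.  223.9]
0.253 0.03 [366.8 161.1] [260.5 229.6]
0.28 -0.03 [342.8 164.8] [292.3 221.6]
0.28 0.03 [368.1 148.9] [258.9 227.5]
0.3 -0.03 [343.3 155.4] [291.8 219.9]
0.3 0.03 [369.1 139.5] [257.6 225.9]
```

View pics/c1b.png

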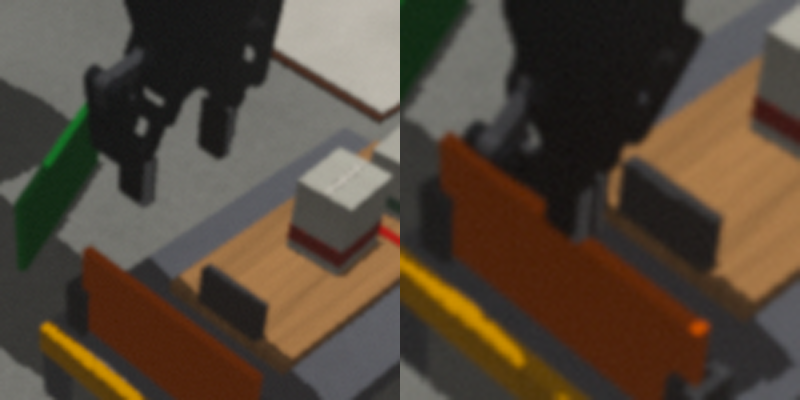

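The fingertips really did close on top of the panel. In both pictures they sit about 38 mm higher than the reported TCP (seen z≈0.278 against 0.240), and they are pressing at 5 N with the panel top at 0.160. x and y look right. I'll lift, open, and go deeper in stages while watching.

Emit:
servo_tool(
  commands=[
    {"grip":0,"dp":[-2,0,0],"twist":0},
    {"grip":5,"dp":[-3,0,0],"twist":0},
    {"grip":5,"dp":[-3,0,0],"twist":0},
    {"grip":5,"dp":[-3,0,0],"twist":0},
    {"grip":5,"dp":[-3,0,0],"twist":0},
  ],
  grip_force=30,
)

```text
clock: 4.15
ee_pos: [0.5803, 0.0781, 0.1495]
tcp_rot: [[-0.001, 0.155, -0.988], [-0.0, -0.988, -0.155], [-1.0, -0.0, 0.001]]
force: [0.5, 0.9, -0.0]
opening: 0.0501
```

```bash
python3 -c "
from h import *
go([.581,.0776,.12],-81.1)
cv2.imwrite('pics/scene3.png',env.get_image('scene')[:,:,::-1])
a=cv2.imread('pics/scene3.png')[130:290,290:450]
cv2.imwrite('pics/c3.png',cv2.resize(a,(600,600),interpolation=2))"
```

```text
dp cm [2.95, 0.06, -0.07] yaw now -81.11 twist -0.01 t 4.15 pos [0.5803 0.0781 0.1495] tilt [-1.3e-03 -2.0e-04 -1.0e+00] open 0.0501 F [ 0.5  0.9 -0. ]
```

View pics/c3.png

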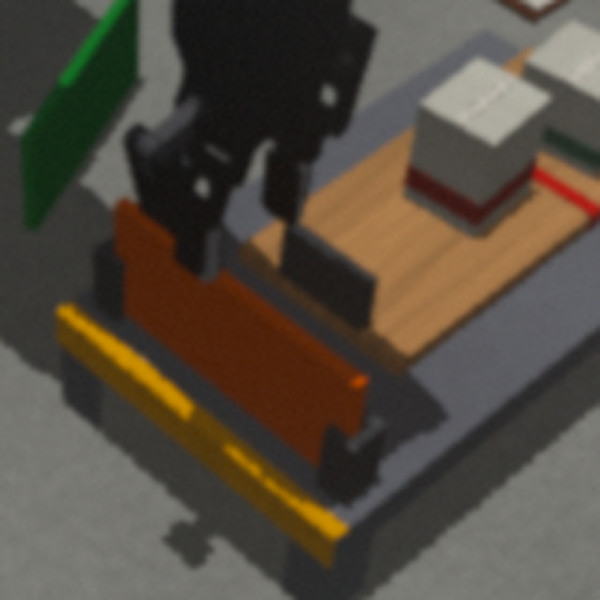

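```bash
python3 -c "
from h import *
d=np.array([-.154,.988,0])
for z in(.15,.17,.18,.19,.2):
  print(z,[proj('scene',np.array([.5803,.0781,z])+s*d).round(1).tolist() for s in(-.03,.03)])"
```

```text
0.15 [[341.3, 217.5], [363.8, 201.8]]
0.17 [[341.7, 210.1], [364.6, 194.4]]
0.18 [[341.9, 206.4], [365.0, 190.6]]
0.19 [[342.1, 202.5], [365.4, 186.8]]
0.2 [[342.4, 198.6], [365.9, 182.8]]
```

The tips are at z≈0.187 with ee 0.150, so the offset is about 37 mm again. I'll go down 6 cm.

Emit:
servo_tool(
  commands=[
    {"grip":5,"dp":[1.5,0,0],"twist":0},
    {"grip":5,"dp":[3,0,0],"twist":0},
    {"grip":5,"dp":[4.5,0,0],"twist":0},
    {"grip":5,"dp":[6,0,0],"twist":0},
    {"grip":5,"dp":[6,0,0],"twist":0},
  ],
)

```text
clock: 4.82
ee_pos: [0.5794, 0.078, 0.0885]
tcp_rot: [[-0.003, 0.155, -0.988], [-0.0, -0.988, -0.155], [-1.0, -0.0, 0.003]]
force: [-0.4, 0.3, -0.6]
opening: 0.05
```

```bash
python3 -c "
from h import *
go([.581,.0776,.09],-81.1)
cv2.imwrite('pics/scene4.png',env.get_image('scene')[:,:,::-1])
a=cv2.imread('pics/scene4.png')[130:290,290:450]
cv2.imwrite('pics/c4.png',cv2.resize(a,(600,600),interpolation=2))"
```

```text
dp cm [-0.15, 0.06, -0.15] yaw now -81.10 twist -0.00 t 4.83 pos [0.5794 0.078  0.0885] tilt [-3.e-03 -4.e-04 -1.e+00] open 0.05 F [-0.4  0.3 -0.6]
```

View pics/c4.png

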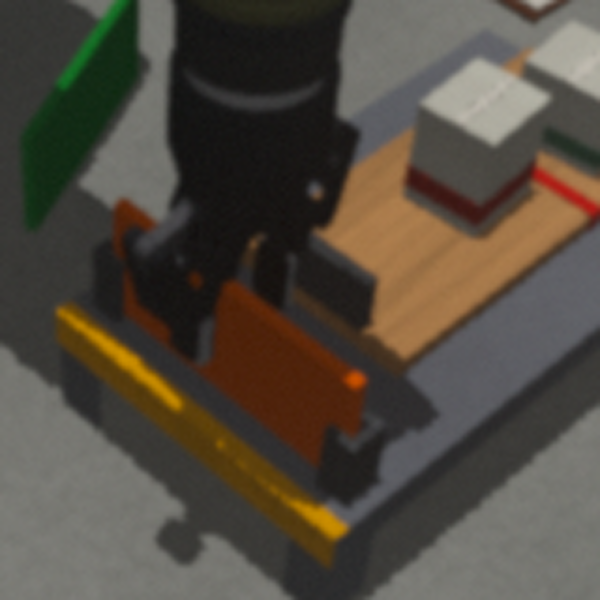

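One finger is now in front of the panel (crop (195,345)) and one is behind it (crop (270,290)). The panel is between them, so I'll close.

Emit:
servo_tool(
  commands=[
    {"grip":0,"dp":[0,0,0],"twist":0},
    {"grip":0,"dp":[0,0,0],"twist":0},
    {"grip":0,"dp":[0,0,0],"twist":0},
    {"grip":0,"dp":[0,0,0],"twist":0},
    {"grip":0,"dp":[0,0,0],"twist":0},
  ],
  grip_force=40,
)

```text
clock: 5.5
ee_pos: [0.5814, 0.0785, 0.091]
tcp_rot: [[0.001, 0.155, -0.988], [0.001, -0.988, -0.155], [-1.0, -0.0, -0.001]]
force: [-0.7, 1.5, 5.5]
opening: 0.0077
```

Gripped, with the opening at 7.7 mm. I'll lift straight up.

Emit:
servo_tool(
  commands=[
    {"grip":0,"dp":[-1,0,0],"twist":0},
    {"grip":0,"dp":[-2,0,0],"twist":0},
    {"grip":0,"dp":[-3.5,0,0],"twist":0},
    {"grip":0,"dp":[-5,0,0],"twist":0},
    {"grip":0,"dp":[-6.5,0,0],"twist":0},
  ],
)

```text
clock: 6.12
ee_pos: [0.581, 0.0782, 0.1567]
tcp_rot: [[0.001, 0.155, -0.988], [0.0, -0.988, -0.155], [-1.0, 0.0, -0.001]]
force: [-1.1, -0.7, -1.1]
opening: 0.0075
```

Emit:
servo_tool(
  commands=[
    {"grip":0,"dp":[-1.5,0,0],"twist":0},
    {"grip":0,"dp":[-3,0,0],"twist":0},
    {"grip":0,"dp":[-4,0,0],"twist":0},
    {"grip":0,"dp":[-4,0,0],"twist":0},
  ],
)

```text
clock: 6.62
ee_pos: [0.5814, 0.0783, 0.1962]
tcp_rot: [[0.001, 0.155, -0.988], [0.0, -0.988, -0.155], [-1.0, -0.0, -0.001]]
force: [-0.1, -0.1, -0.4]
opening: 0.0072
```

```bash
python3 -c "
from h import *
go([.437,-.327,.20],-102.9)
cv2.imwrite('pics/scene5.png',env.get_image('scene')[:,:,::-1])
a=cv2.imread('pics/scene5.png')[90:290,270:470]
cv2.imwrite('pics/c5.png',cv2.resize(a,(600,600),interpolation=2))"
```

```text
dp cm [-0.41, 37.81, 20.53] yaw now -81.10 twist 21.80 t 6.62 pos [0.5814 0.0783 0.1962] tilt [ 1.4e-03  3.0e-04 -1.0e+00] open 0.0072 F [-0.1 -0.1 -0.4]
```

View pics/c5.png

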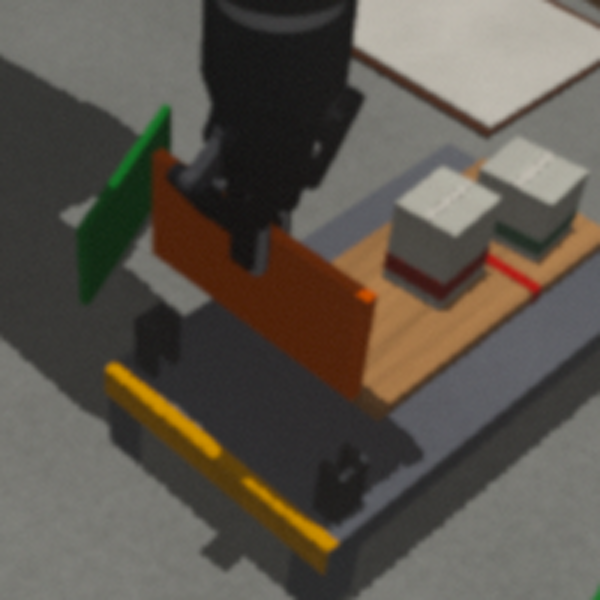

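The panel is clear of the guides (its bottom is about 105 mm above the deck) and both cartons are still standing. I'll carry it to the tray, aiming slightly off-centre so it has room to fall flat.

```bash
python3 -c "
from h import *
go([.4415,-.3075,.19],-103.1)"
```

```text
dp cm [0.54, 35.95, 19.74] yaw now -81.10 twist 22.00 t 6.67 pos [0.5809 0.0782 0.1954] tilt [ 3.e-04  0.e+00 -1.e+00] open 0.007 F [-0.3 -0.5 -1.1]
```

Emit:
servo_tool(
  commands=[
    {"grip":0,"dp":[0,3,1.6],"twist":2},
    {"grip":0,"dp":[0,7,3.8],"twist":6},
    {"grip":0,"dp":[0,11.5,6.3],"twist":10},
    {"grip":0,"dp":[0,16,8.8],"twist":14},
    {"grip":0,"dp":[0,20,11],"twist":18},
  ],
  grip_force=50,
)

```text
clock: 7.3
ee_pos: [0.5017, -0.1378, 0.1946]
tcp_rot: [[-0.001, -0.161, -0.987], [0.0, -0.987, 0.161], [-1.0, 0.0, 0.001]]
force: [0.3, -0.7, -1.5]
opening: 0.0072
```

```bash
python3 -c "
from h import *
go([.4415,-.3075,.19],-103.1)"
```

```text
dp cm [0.46, 17.72, 3.22] yaw now -99.25 twist 3.85 t 7.3 pos [ 0.5017 -0.1378  0.1946] tilt [-1.2e-03  2.0e-04 -1.0e+00] open 0.0072 F [ 0.3 -0.7 -1.5]
```

Emit:
servo_tool(
  commands=[
    {"grip":0,"dp":[0,4.5,0.8],"twist":2},
    {"grip":0,"dp":[0,9,1.6],"twist":3.9},
    {"grip":0,"dp":[0,13,2.4],"twist":3.9},
    {"grip":0,"dp":[0,16.5,3],"twist":3.9},
    {"grip":0,"dp":[0,17.6,3.2],"twist":3.9},
  ],
)

```text
clock: 7.92
ee_pos: [0.4425, -0.3064, 0.1945]
tcp_rot: [[-0.001, -0.227, -0.974], [0.001, -0.974, 0.227], [-1.0, -0.0, 0.001]]
force: [0.0, -0.2, -1.1]
opening: 0.0074
```

```bash
python3 -c "
from h import *
go([.4415,-.3075,.02],-103.1)
for n in('scene','top'): cv2.imwrite(f'pics/{n}6.png',env.get_image(n)[:,:,::-1])
a=cv2.imread('pics/scene6.png')[180:400,60:280];b=cv2.imread('pics/top6.png')[200:400,380:580]
cv2.imwrite('pics/c6.png',np.hstack([cv2.resize(a,(400,400),interpolation=2),cv2.resize(b,(400,400),interpolation=2)]))"
```

```text
dp cm [17.45, 0.13, 0.05] yaw now -103.15 twist -0.05 t 7.92 pos [ 0.4425 -0.3064  0.1945] tilt [-1.1e-03  6.0e-04 -1.0e+00] open 0.0074 F [ 0.  -0.2 -1.1]
```

View pics/c6.png

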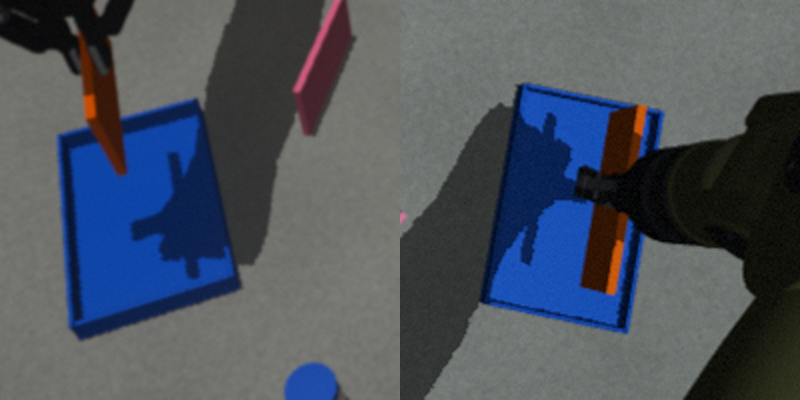

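```bash
python3 -c "
from h import *
u=np.array([np.cos(np.radians(-13.1)),np.sin(np.radians(-13.1)),0])
for s in(-.085,.085):
  q=np.array([.4425,-.3064,.185])+s*u; print(q.round(3),proj('scene',q).round(1),proj('top',q).round(1))
print('seen: scene right-bottom ~(127,275); top bottoms: ', 380+np.array([(582-400)*.5,(610-400)*.5]), 200+np.array([288,110])*.5)
"
```

```text
[ 0.36  -0.287  0.185] [118.9 203.3] [471.6 342.2]
[ 0.525 -0.326  0.185] [127.6 275.9] [486.6 255. ]
seen: scene right-bottom ~(127,275); top bottoms:  [471. 485.] [344. 255.]
```

The panel's corners match the prediction to within 2 px in both views, so it is inside the tray. I'll lower it.

Emit:
servo_tool(
  commands=[
    {"grip":0,"dp":[4,0,0],"twist":0},
    {"grip":0,"dp":[8,0,0],"twist":0},
    {"grip":0,"dp":[12,0,0],"twist":0},
    {"grip":0,"dp":[15,0,0],"twist":0},
    {"grip":0,"dp":[16.5,0,0],"twist":0},
  ],
)

```text
clock: 8.65
ee_pos: [0.443, -0.303, 0.0285]
tcp_rot: [[-0.002, -0.223, -0.975], [0.002, -0.975, 0.223], [-1.0, -0.002, 0.003]]
force: [-0.5, 0.1, -1.2]
opening: 0.007
```

Emit:
servo_tool(
  commands=[
    {"grip":0,"dp":[0.6,0,0],"twist":0},
    {"grip":0,"dp":[1.0,0,0],"twist":0},
    {"grip":0,"dp":[1.0,0,0],"twist":0},
    {"grip":0,"dp":[1.0,0,0],"twist":0},
  ],
)

```text
clock: 9.15
ee_pos: [0.4442, -0.3055, 0.0211]
tcp_rot: [[0.001, -0.225, -0.974], [-0.001, -0.974, 0.225], [-1.0, 0.0, -0.001]]
force: [-0.1, -0.2, -1.2]
opening: 0.0072
```

Emit:
servo_tool(
  commands=[
    {"grip":3,"dp":[0,0,0],"twist":0},
    {"grip":4,"dp":[0,0,0],"twist":0},
    {"grip":4,"dp":[0,0,0],"twist":0},
    {"grip":4,"dp":[0,0,0],"twist":0},
    {"grip":4,"dp":[0,0,0],"twist":0},
  ],
)

```text
clock: 9.78
ee_pos: [0.4436, -0.3051, 0.0203]
tcp_rot: [[-0.0, -0.225, -0.974], [0.0, -0.974, 0.225], [-1.0, -0.0, 0.0]]
force: [0.6, 0.2, -0.6]
opening: 0.0402
```

Emit:
servo_tool(
  commands=[
    {"grip":4,"dp":[-3,0,0],"twist":0},
    {"grip":4,"dp":[-7,0,0],"twist":0},
    {"grip":4,"dp":[-12,0,0],"twist":0},
    {"grip":4,"dp":[-17,0,0],"twist":0},
    {"grip":4,"dp":[-22,0,0],"twist":0},
  ],
)

```text
clock: 10.4
ee_pos: [0.4434, -0.305, 0.242]
tcp_rot: [[0.0, -0.225, -0.974], [-0.0, -0.974, 0.225], [-1.0, 0.0, -0.0]]
force: [0.3, -0.9, -0.5]
opening: 0.0397
```

```bash
python3 -c "
from h import *
go([.4415,-.3075,.02],-103.1)
for n in('scene','top'): cv2.imwrite(f'pics/{n}7.png',env.get_image(n)[:,:,::-1])
a=cv2.imread('pics/scene7.png')[180:400,60:280];b=cv2.imread('pics/top7.png')[200:400,380:580]
cv2.imwrite('pics/c7.png',np.hstack([cv2.resize(a,(400,400),interpolation=2),cv2.resize(b,(400,400),interpolation=2)]))"
```

```text
dp cm [22.2, 0.29, 0.13] yaw now -103.00 twist 0.10 t 10.4 pos [ 0.4434 -0.305   0.242 ] tilt [ 1.e-04 -1.e-04 -1.e+00] open 0.0397 F [ 0.3 -0.9 -0.5]
```

View pics/c7.png

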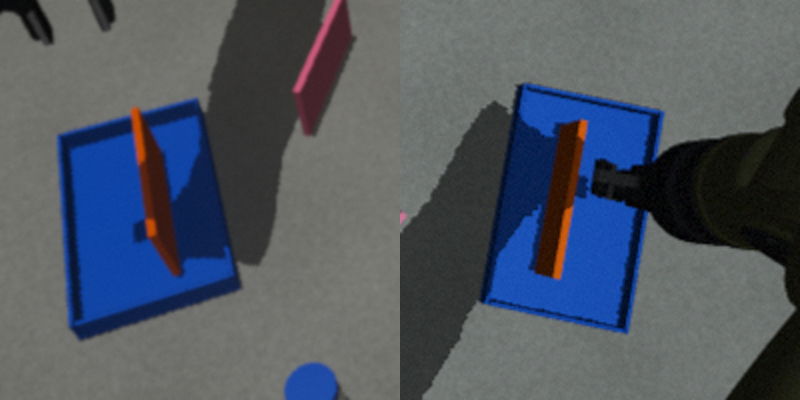

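The panel stands inside the tray at top (460,300), well within the walls. Next I'll measure the tab, board and line more carefully from fresh views.

```bash
python3 -c "
from h import *
a=cv2.imread('pics/scene7.png')[140:300,300:500];b=cv2.imread('pics/top7.png')[200:300,160:310]
cv2.imwrite('pics/c8.png',cv2.resize(a,(800,640)[:2] and (750,600),interpolation=2));cv2.imwrite('pics/c9.png',cv2.resize(b,(780,520),interpolation=2))
t=cv2.imread('pics/top7.png'); print(t[244,225:310].tolist())"
```

```text
[[79, 125, 164], [80, 127, 165], [82, 127, 165], [80, 127, 164], [78, 124, 164], [84, 127, 165], [81, 124, 163], [81, 124, 163], [74, 119, 156], [77, 121, 160], [76, 119, 158], [76, 119, 155], [76, 118, 155], [76, 122, 158], [77, 120, 156], [72, 102, 128], [67, 75, 78], [62, 59, 55], [64, 60, 57], [64, 63, 55], [52, 47, 42], [28, 26, 24], [18, 24, 25], [83, 79, 73], [101, 94, 88], [104, 95, 87], [103, 95, 89], [107, 99, 91], [104, 94, 90], [105, 97, 89], [107, 99, 90], [109, 100, 93], [111, 104, 95], [106, 97, 92], [107, 98, 89], [105, 97, 90], [107, 97, 90], [108, 99, 93], [110, 101, 95], [110, 97, 94], [109, 100, 94], [105, 99, 91], [108, 98, 93], [105, 97, 88], [111, 102, 94], [106, 98, 90], [105, 98, 90], [107, 100, 92], [108, 98, 93], [108, 98, 91], [108, 98, 92], [109, 101, 92], [105, 97, 91], [109, 103, 94], [108, 99, 93], [106, 101, 91], [112, 104, 95], [107, 99, 93], [111, 104, 95], [109, 103, 96], [107, 98, 92], [111, 104, 96], [109, 102, 93], [113, 100, 96], [110, 101, 93], [111, 101, 93], [104, 102, 97], [53, 138, 176], [5, 156, 202], [0, 153, 200], [0, 155, 200], [0, 134, 180], [49, 102, 123], [103, 113, 108], [119, 124, 119], [120, 122, 117], [117, 120, 114], [114, 118, 114], [116, 118, 115], [118, 120, 115], [115, 119, 112], [114, 117, 111], [112, 115, 110], [115, 119, 113], [113, 118, 111]]
```

View pics/c9.png

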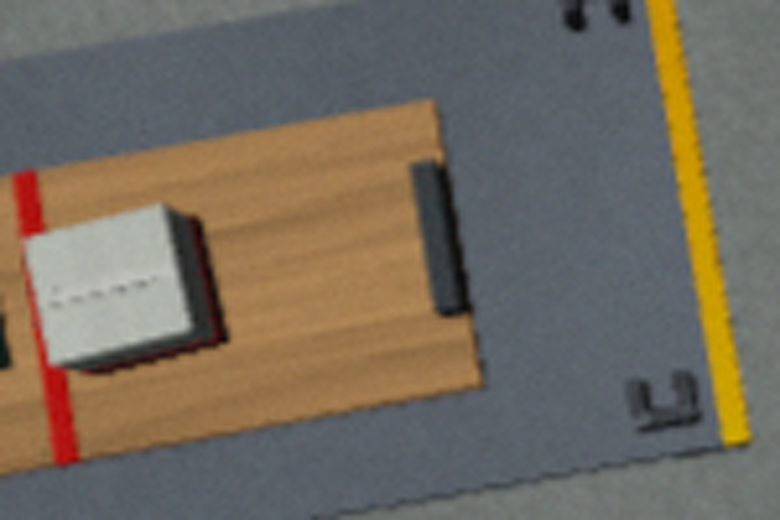

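View pics/c8.png

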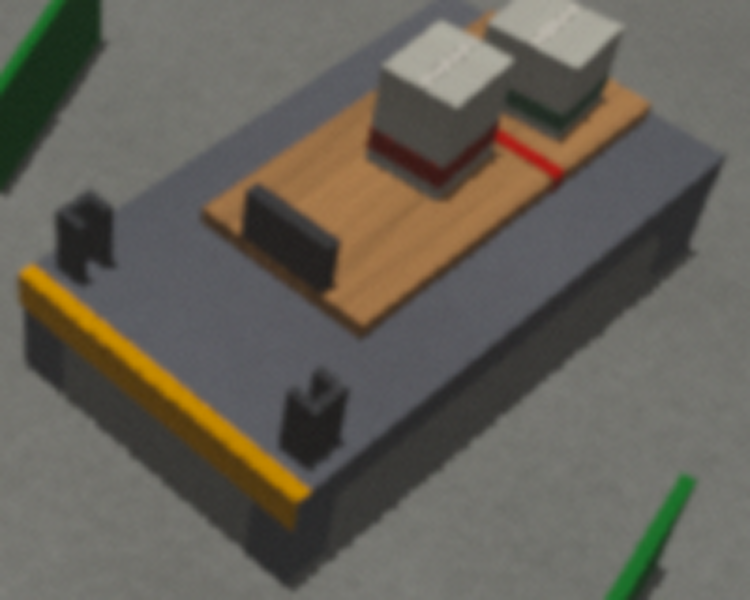

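```bash
python3 -c "
from h import *
T=lambda x,y:((x+.5)/5.2-.5+160,(y+.5)/5.2-.5+200)
S=lambda x,y:((x+.5)/3.75-.5+300,(y+.5)/3.75-.5+140)
r=lambda x:np.round(np.asarray(x)*1000,1)
def seg(n,a,b,z,l):
  A,B=plane(n,a,z),plane(n,b,z);d=B-A;print(l,r(A),r(B),'mid',r((A+B)/2),'len',r(np.linalg.norm(d)),np.degrees(np.arctan2(d[1],d[0])).round(1))
seg('top',T(413,163),T(436,315),.127,'tab back')
seg('top',T(438,160),T(462,312),.127,'tab top front')
seg('top',T(434,100),T(483,386),.092,'board front')
seg('top',T(13,172),T(53,465),.092,'line back');seg('top',T(37,170),T(77,462),.092,'line front')
seg('scene',S(247,190),S(332,244),.127,'tab top centre sc')
seg('scene',S(203,211),S(363,328),.092,'board front sc')
print('line sc right end',r(plane('scene',S(560,175),.092)))
seg('top',T(646,0),T(721,443),.08,'yellow in');seg('top',T(672,0),T(750,440),.08,'yellow out')
"
```

```text
tab back [591.2 162.7 127. ] [530.6 153.9 127. ] mid [560.9 158.3 127. ] len 61.3 -171.8
tab top front [592.2 152.8 127. ] [531.5 143.7 127. ] mid [561.8 148.2 127. ] len 61.3 -171.5
board front [622.  159.1  92. ] [504.2 139.9  92. ] mid [563.1 149.5  92. ] len 119.4 -170.7
line back [596.  331.6  92. ] [476.1 313.9  92. ] mid [536.  322.8  92. ] len 121.2 -171.6
line front [596.6 321.8  92. ] [477.1 304.2  92. ] mid [536.8 313.   92. ] len 120.8 -171.6
tab top centre sc [534.8 145.2 127. ] [591.6 157.9 127. ] mid [563.2 151.5 127. ] len 58.2 12.7
board front sc [507.6 138.2  92. ] [624.8 157.2  92. ] mid [566.2 147.7  92. ] len 118.7 9.2
line sc right end [597.1 326.1  92. ]
yellow in [664.1  72.2  80. ] [479.4  44.3  80. ] mid [571.8  58.2  80. ] len 186.8 -171.4
yellow out [663.9  61.4  80. ] [480.4  32.4  80. ] mid [572.1  46.9  80. ] len 185.8 -171.0
```

The tab centre is (0.562, 0.153), agreeing in both views to about 2 mm. The red line is at (0.537, 0.317), 169 mm behind the front, as it should be. The edge is at (0.584, 0.048), which fits the slot 30 mm inward of it. The pull is therefore about 273 mm along (0.15, -0.989). I'll move above the tab.

```bash
python3 -c "
from h import *
go([.562,.153,.17],-81.3)"
```

```text
dp cm [7.47, -47.45, -0.85] yaw now -103.01 twist -21.71 t 10.5 pos [ 0.4463 -0.307   0.2463] tilt [ 0.0078 -0.0053 -1.    ] open 0.0397 F [ 0.7 -0.6 -1.4]
```

Emit:
servo_tool(
  commands=[
    {"grip":4,"dp":[0,-4,0],"twist":-4},
    {"grip":4,"dp":[0,-9,0],"twist":-9},
    {"grip":4,"dp":[0,-14.5,0],"twist":-14},
    {"grip":4,"dp":[0,-20,0],"twist":-19},
    {"grip":4,"dp":[0,-26,0],"twist":-21.7},
  ],
)

```text
clock: 11.12
ee_pos: [0.5021, -0.0503, 0.2398]
tcp_rot: [[-0.0, 0.152, -0.988], [-0.0, -0.988, -0.152], [-1.0, 0.0, 0.0]]
force: [1.3, -0.2, 0.5]
opening: 0.0397
```

```bash
python3 -c "
from h import *
go([.562,.153,.17],-81.3)"
```

```text
dp cm [6.97, -19.18, -9.02] yaw now -81.24 twist 0.06 t 11.12 pos [ 0.5021 -0.0503  0.2398] tilt [-2.e-04 -1.e-04 -1.e+00] open 0.0397 F [ 1.3 -0.2  0.5]
```

Emit:
servo_tool(
  commands=[
    {"grip":4,"dp":[0,-5,-2.3],"twist":0},
    {"grip":4,"dp":[0,-10,-4.7],"twist":0},
    {"grip":4,"dp":[2,-15,-7],"twist":0},
    {"grip":4,"dp":[4.5,-19,-9],"twist":0},
    {"grip":4,"dp":[6.5,-19,-9],"twist":0},
  ],
)

```text
clock: 11.75
ee_pos: [0.568, 0.1247, 0.1732]
tcp_rot: [[-0.007, 0.2, -0.98], [0.025, -0.98, -0.2], [-1.0, -0.025, 0.002]]
force: [-0.6, -0.9, -0.7]
opening: 0.0401
```

Emit:
servo_tool(
  commands=[
    {"grip":4,"dp":[0.5,0,0],"twist":0},
    {"grip":4,"dp":[0.5,0,0],"twist":0},
    {"grip":4,"dp":[0.5,0,0],"twist":0},
  ],
)

```text
clock: 12.12
ee_pos: [0.5682, 0.1227, 0.1714]
tcp_rot: [[-0.004, 0.196, -0.981], [0.025, -0.98, -0.196], [-1.0, -0.025, -0.001]]
force: [-0.1, -0.1, 0.2]
opening: 0.0401
```

```bash
python3 -c "
from h import *
go([.562,.153,.058],-81.3)
cv2.imwrite('pics/scene10.png',env.get_image('scene')[:,:,::-1])
a=cv2.imread('pics/scene10.png')[110:270,310:470]
cv2.imwrite('pics/c10.png',cv2.resize(a,(600,600),interpolation=2))
d=np.array([-.15,.989,0])
for z in(.17,.2,.21,.22): print(z,[proj('scene',np.array([.562,.153,z])+s*d).round(1).tolist() for s in(-.025,.025)])"
```

```text
dp cm [11.41, -2.81, 0.02] yaw now -78.68 twist 2.62 t 12.12 pos [0.5682 0.1227 0.1714] tilt [-0.0039  0.0246 -0.9997] open 0.0401 F [-0.1 -0.1  0.2]
0.17 [[370.1, 187.1], [387.8, 175.1]]
0.2 [[371.5, 175.5], [389.6, 163.5]]
0.21 [[371.9, 171.5], [390.3, 159.4]]
0.22 [[372.4, 167.4], [390.9, 155.3]]
```

View pics/c10.png

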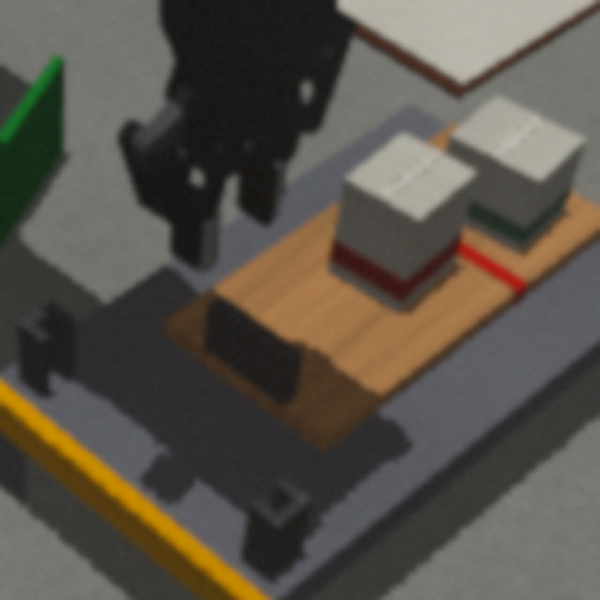

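The arm stopped about 30 mm short, tilted, with no force on it. I'll check the joints.

```bash
python3 -c "
from h import *
s=env.get_state(); print(s['joint_positions'].round(2),s['joint_velocities'].round(2),s['effort'].round(2),s['ft_torque'])"
```

```text
[ 11.28  16.38  -7.59  65.96   1.43 179.95] [ 0.01 -0.14  0.09 -0.03  0.03 -0.07] [ 7.000e-02 -5.141e+01  3.334e+01  1.000e-02  1.100e-01  0.000e+00] [-0.06571091  0.05178885  0.01370313]
```

Joint 6 is at its +180° limit. I'll take the equivalent grasp instead, turning -180° about the tool axis in this raised position.

Emit:
servo_tool(
  commands=[
    {"grip":4,"dp":[-2,0,0],"twist":-10},
    {"grip":4,"dp":[-3,0,0],"twist":-20},
    {"grip":4,"dp":[-3,0,0],"twist":-30},
    {"grip":4,"dp":[-3,0,0],"twist":-40},
    {"grip":4,"dp":[-3,0,0],"twist":-50},
  ],
)

```text
clock: 12.8
ee_pos: [0.5683, 0.122, 0.2014]
tcp_rot: [[-0.004, 0.88, -0.475], [0.025, -0.475, -0.88], [-1.0, -0.015, -0.02]]
force: [-0.4, -0.9, 0.1]
opening: 0.0396
```

```bash
python3 -c "
from h import *
go([.562,.153,.2],-81.3); print(env.get_state()['joint_positions'].round(1))"
```

```text
dp cm [0.21, -2.02, -2.42] yaw now -28.34 twist 52.96 t 12.8 pos [0.5683 0.122  0.2014] tilt [-0.0038  0.0247 -0.9997] open 0.0396 F [-0.4 -0.9  0.1]
[ 11.2  15.7  -4.6  69.7   1.4 129.6]
```

The limit left a 1.4° tool tilt, and the moves can't undo that directly. J6 blocked moving +y tilted the tool toward +y, so the -180° limit with a -y move should tilt it back. There is time for that, at about 7 s.

Emit:
servo_tool(
  commands=[
    {"grip":4,"dp":[0,0,0],"twist":-10.6},
    {"grip":4,"dp":[0,0,0],"twist":-21.2},
    {"grip":4,"dp":[0,0,0],"twist":-31.8},
    {"grip":4,"dp":[0,0,0],"twist":-42.4},
    {"grip":4,"dp":[0,0,0],"twist":-53},
  ],
)

```text
clock: 13.42
ee_pos: [0.5683, 0.122, 0.2013]
tcp_rot: [[-0.004, 0.909, 0.417], [0.025, 0.417, -0.908], [-1.0, 0.007, -0.024]]
force: [-0.2, 0.1, 0.2]
opening: 0.04
```

Emit:
servo_tool(
  commands=[
    {"grip":4,"dp":[0,0,0],"twist":-10.6},
    {"grip":4,"dp":[0,0,0],"twist":-21.2},
    {"grip":4,"dp":[0,0,0],"twist":-31.8},
    {"grip":4,"dp":[0,0,0],"twist":-42.4},
    {"grip":4,"dp":[0,0,0],"twist":-53},
  ],
)

```text
clock: 14.05
ee_pos: [0.5683, 0.122, 0.2013]
tcp_rot: [[-0.004, 0.213, 0.977], [0.025, 0.977, -0.213], [-1.0, 0.023, -0.009]]
force: [-1.1, 0.1, -0.4]
opening: 0.0407
```

Emit:
servo_tool(
  commands=[
    {"grip":4,"dp":[0,0,0],"twist":-10.6},
    {"grip":4,"dp":[0,0,0],"twist":-21.2},
    {"grip":4,"dp":[0,0,0],"twist":-31.8},
    {"grip":4,"dp":[0,0,0],"twist":-42.4},
    {"grip":4,"dp":[0,0,0],"twist":-53},
  ],
)

```text
clock: 14.68
ee_pos: [0.5682, 0.122, 0.2013]
tcp_rot: [[-0.004, -0.652, 0.758], [0.025, 0.758, 0.652], [-1.0, 0.021, 0.013]]
force: [-0.9, -0.8, 0.3]
opening: 0.0397
```

Emit:
servo_tool(
  commands=[
    {"grip":4,"dp":[0,0,0],"twist":-10.6},
    {"grip":4,"dp":[0,0,0],"twist":-21.2},
    {"grip":4,"dp":[0,0,0],"twist":-31.8},
    {"grip":4,"dp":[0,0,0],"twist":-42.4},
    {"grip":4,"dp":[0,0,0],"twist":-53},
  ],
)

```text
clock: 15.3
ee_pos: [0.5683, 0.122, 0.2013]
tcp_rot: [[-0.004, -0.998, -0.064], [0.025, -0.064, 0.998], [-1.0, 0.002, 0.025]]
force: [0.0, -1.2, 0.5]
opening: 0.0394
```

Emit:
servo_tool(
  commands=[
    {"grip":4,"dp":[0,0,0],"twist":-10.6},
    {"grip":4,"dp":[0,0,0],"twist":-21.2},
    {"grip":4,"dp":[0,0,0],"twist":-31.8},
    {"grip":4,"dp":[0,0,0],"twist":-42.4},
    {"grip":4,"dp":[0,0,0],"twist":-53},
  ],
)

```text
clock: 15.92
ee_pos: [0.5682, 0.122, 0.2013]
tcp_rot: [[-0.004, -0.549, -0.836], [0.025, -0.835, 0.549], [-1.0, -0.018, 0.017]]
force: [-0.0, -0.6, 0.2]
opening: 0.04
```

```bash
python3 -c "
from h import *
go([.562,.153,.2],-81.3); print(env.get_state()['joint_positions'].round(2))"
```

```text
dp cm [0.21, -2.24, 2.22] yaw now -123.33 twist -42.03 t 15.93 pos [0.5682 0.122  0.2013] tilt [-0.0039  0.0247 -0.9997] open 0.04 F [-0.  -0.6  0.2]
[  11.21   15.68   -4.61   69.66    1.43 -135.47]
```

Emit:
servo_tool(
  commands=[
    {"grip":4,"dp":[0,0,0],"twist":-10.6},
    {"grip":4,"dp":[0,0,0],"twist":-21.2},
    {"grip":4,"dp":[0,0,0],"twist":-31.8},
    {"grip":4,"dp":[0,0,0],"twist":-42.4},
    {"grip":4,"dp":[0,0,0],"twist":-43},
  ],
)

```text
clock: 16.55
ee_pos: [0.5682, 0.1221, 0.2011]
tcp_rot: [[-0.004, 0.161, -0.987], [0.025, -0.987, -0.161], [-1.0, -0.025, 0.0]]
force: [0.7, -0.3, -0.8]
opening: 0.0401
```

Emit:
servo_tool(
  commands=[
    {"grip":4,"dp":[0,2,0],"twist":0},
    {"grip":4,"dp":[0,4,0],"twist":0},
    {"grip":4,"dp":[0,4,0],"twist":0},
  ],
)

```text
clock: 16.92
ee_pos: [0.5731, 0.0907, 0.1993]
tcp_rot: [[-0.004, 0.144, -0.99], [0.016, -0.989, -0.144], [-1.0, -0.016, 0.002]]
force: [-0.3, -0.3, 0.3]
opening: 0.0402
```

```bash
python3 -c "
from h import *
go([.562,.153,.2],-81.3); print(env.get_state()['joint_positions'].round(2))"
```

```text
dp cm [0.03, -6.32, 0.2] yaw now -81.71 twist -0.41 t 16.93 pos [0.5731 0.0907 0.1993] tilt [-0.0039  0.0159 -0.9999] open 0.0402 F [-0.3 -0.3  0.3]
[   8.4    15.76   -4.76   69.57    0.93 -179.89]
```

That works: the tilt drops from 1.43° to 0.93°. I'll continue.

Emit:
servo_tool(
  commands=[
    {"grip":4,"dp":[0,2,0],"twist":0},
    {"grip":4,"dp":[0,4,0],"twist":0},
    {"grip":4,"dp":[0,4,0],"twist":0},
  ],
)

```text
clock: 17.3
ee_pos: [0.5769, 0.0687, 0.1986]
tcp_rot: [[-0.002, 0.117, -0.993], [0.0, -0.993, -0.117], [-1.0, -0.0, 0.002]]
force: [0.3, 0.8, -0.1]
opening: 0.04
```

```bash
python3 -c "
from h import *
go([.562,.153,.2],-81.3); print(env.get_state()['joint_positions'].round(2))"
```

```text
dp cm [-0.14, -8.54, 0.49] yaw now -83.29 twist -1.99 t 17.3 pos [0.5769 0.0687 0.1986] tilt [-1.9e-03  3.0e-04 -1.0e+00] open 0.04 F [ 0.3  0.8 -0.1]
[ 6.7800e+00  1.5870e+01 -4.7000e+00  6.9540e+01  3.0000e-02 -1.7994e+02]
```

The tilt is gone (0.03°). Now I'll turn +178° toward J6≈0.

Emit:
servo_tool(
  commands=[
    {"grip":4,"dp":[0,0,0],"twist":10.6},
    {"grip":4,"dp":[0,0,0],"twist":21.2},
    {"grip":4,"dp":[0,0,0],"twist":31.8},
    {"grip":4,"dp":[0,0,0],"twist":42.4},
    {"grip":4,"dp":[0,0,0],"twist":53},
  ],
)

```text
clock: 17.92
ee_pos: [0.5768, 0.0697, 0.1986]
tcp_rot: [[-0.002, -0.726, -0.688], [0.001, -0.688, 0.726], [-1.0, 0.001, 0.002]]
force: [-0.2, 0.4, -0.9]
opening: 0.0397
```

Emit:
servo_tool(
  commands=[
    {"grip":4,"dp":[0,0,0],"twist":10.6},
    {"grip":4,"dp":[0,0,0],"twist":21.2},
    {"grip":4,"dp":[0,0,0],"twist":31.8},
    {"grip":4,"dp":[0,0,0],"twist":42.4},
    {"grip":4,"dp":[0,0,0],"twist":53},
  ],
)

```text
clock: 18.55
ee_pos: [0.5768, 0.0697, 0.1986]
tcp_rot: [[-0.002, -0.986, 0.166], [0.001, 0.166, 0.986], [-1.0, 0.002, 0.0]]
force: [-0.0, 0.5, 0.7]
opening: 0.0402
```

Emit:
servo_tool(
  commands=[
    {"grip":4,"dp":[0,0,0],"twist":10.6},
    {"grip":4,"dp":[0,0,0],"twist":21.2},
    {"grip":4,"dp":[0,0,0],"twist":31.8},
    {"grip":4,"dp":[0,0,0],"twist":42.4},
    {"grip":4,"dp":[0,0,0],"twist":53},
  ],
)

```text
clock: 19.18
ee_pos: [0.5768, 0.0697, 0.1986]
tcp_rot: [[-0.002, -0.461, 0.887], [0.001, 0.887, 0.461], [-1.0, 0.001, -0.001]]
force: [0.5, -0.5, -0.7]
opening: 0.0401
```

```bash
python3 -c "
from h import *
go([.562,.153,.13],-81.3); print(env.get_state()['joint_positions'].round(2))"
```

```text
dp cm [6.87, 8.07, 2.54] yaw now 117.44 twist 18.74 t 19.18 pos [0.5768 0.0697 0.1986] tilt [-1.8e-03  7.0e-04 -1.0e+00] open 0.0401 F [ 0.5 -0.5 -0.7]
[ 6.850e+00  1.586e+01 -4.700e+00  6.954e+01  5.000e-02 -2.059e+01]
```

Emit:
servo_tool(
  commands=[
    {"grip":4,"dp":[0,3,1],"twist":9},
    {"grip":4,"dp":[0,6,1.9],"twist":18.7},
    {"grip":4,"dp":[2,8.1,2.5],"twist":18.7},
    {"grip":4,"dp":[5,8.1,2.5],"twist":18.7},
    {"grip":4,"dp":[6.9,8.1,2.5],"twist":18.7},
  ],
)

```text
clock: 19.8
ee_pos: [0.5603, 0.1533, 0.1284]
tcp_rot: [[-0.003, -0.159, 0.987], [0.0, 0.987, 0.159], [-1.0, 0.001, -0.003]]
force: [-0.1, 0.6, 0.8]
opening: 0.0401
```

```bash
python3 -c "
from h import *
go([.562,.153,.058],-81.3)
cv2.imwrite('pics/scene11.png',env.get_image('scene')[:,:,::-1])
a=cv2.imread('pics/scene11.png')[110:270,310:470]
cv2.imwrite('pics/c11.png',cv2.resize(a,(600,600),interpolation=2))
d=np.array([-.15,.989,0])
for z in(.16,.17,.18): print(z,[((proj('scene',np.array([.562,.153,z])+s*d)-[310,110])*3.75).round(1).tolist() for s in(-.025,.025)])"
```

```text
dp cm [7.04, -0.06, 0.19] yaw now 99.14 twist 0.44 t 19.8 pos [0.5603 0.1533 0.1284] tilt [-3.e-03  4.e-04 -1.e+00] open 0.0401 F [-0.1  0.6  0.8]
0.16 [[223.6, 303.3], [289.6, 258.4]]
0.17 [[225.2, 289.3], [291.8, 244.3]]
0.18 [[226.9, 275.0], [294.1, 229.9]]
```

View pics/c11.png

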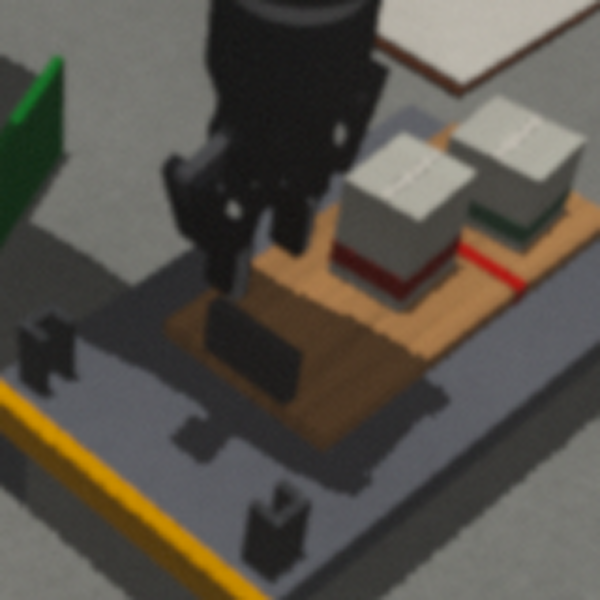

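The front tip (crop (225,293)) and rear tip (crop (297,252)) are either side of the tab at z≈0.167. I'll descend 6.7 cm and grip.

Emit:
servo_tool(
  commands=[
    {"grip":4,"dp":[1.7,0,0.2],"twist":0.4},
    {"grip":4,"dp":[3.4,0,0.2],"twist":0.4},
    {"grip":4,"dp":[5,0,0.2],"twist":0.4},
    {"grip":4,"dp":[6.3,0,0.2],"twist":0.4},
    {"grip":4,"dp":[6.7,0,0.2],"twist":0.4},
  ],
)

```text
clock: 20.48
ee_pos: [0.5622, 0.1529, 0.0615]
tcp_rot: [[-0.003, -0.151, 0.989], [0.0, 0.989, 0.151], [-1.0, 0.001, -0.003]]
force: [-1.0, -0.1, -0.2]
opening: 0.0401
```

```bash
python3 -c "
from h import *
go([.562,.153,.061],-81.3)
cv2.imwrite('pics/scene12.png',env.get_image('scene')[:,:,::-1])
a=cv2.imread('pics/scene12.png')[110:270,310:470]
cv2.imwrite('pics/c12.png',cv2.resize(a,(600,600),interpolation=2))"
```

```text
dp cm [0.06, 0.01, -0.02] yaw now 98.68 twist -0.02 t 20.48 pos [0.5622 0.1529 0.0615] tilt [-3.3e-03  1.0e-04 -1.0e+00] open 0.0401 F [-1.  -0.1 -0.2]
```

View pics/c12.png

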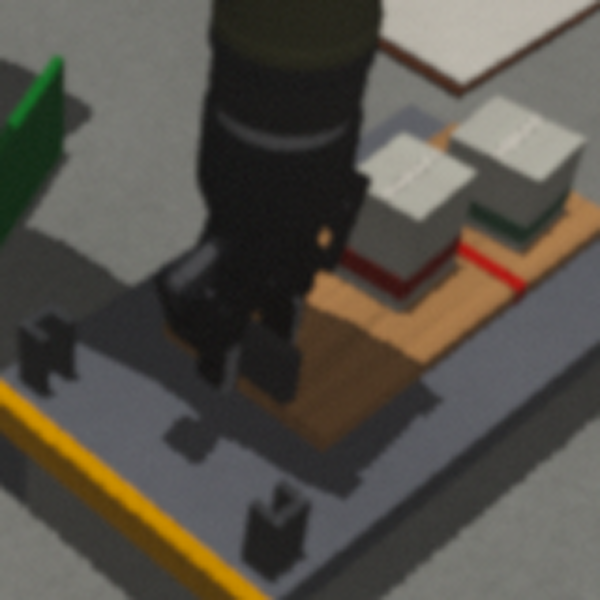

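The fingers straddle the tab, with the front finger at crop (215,365) and the rear one behind the tab. I'll grip.

Emit:
servo_tool(
  commands=[
    {"grip":0,"dp":[0,0,0],"twist":0},
    {"grip":0,"dp":[0,0,0],"twist":0},
    {"grip":0,"dp":[0,0,0],"twist":0},
    {"grip":0,"dp":[0,0,0],"twist":0},
    {"grip":0,"dp":[0,0,0],"twist":0},
  ],
  grip_force=70,
)

```text
clock: 21.15
ee_pos: [0.5634, 0.1536, 0.0635]
tcp_rot: [[-0.001, -0.151, 0.988], [0.001, 0.988, 0.151], [-1.0, 0.002, -0.0]]
force: [-1.4, 2.1, 5.4]
opening: 0.0087
```

```bash
python3 -c "
from h import *
go([.562+.151*.2,.153-.9885*.2,.0615],-81.3)"
```

```text
dp cm [0.17, -20.04, -0.15] yaw now 98.71 twist 0.01 t 21.15 pos [0.5634 0.1536 0.0635] tilt [-7.0e-04  1.4e-03 -1.0e+00] open 0.0087 F [-1.4  2.1  5.4]
```

The tab is gripped (opening 8.7 mm), and the closing fingers press down at about 5 N. I'll ease up 2 mm and start the pull gently.

Emit:
servo_tool(
  commands=[
    {"grip":0,"dp":[-0.1,0,0],"twist":0},
    {"grip":0,"dp":[-0.2,-0.3,0],"twist":0},
    {"grip":0,"dp":[-0.2,-0.8,0],"twist":0},
    {"grip":0,"dp":[-0.2,-1.4,0],"twist":0},
    {"grip":0,"dp":[-0.2,-2,0],"twist":0},
  ],
)

```text
clock: 21.78
ee_pos: [0.5658, 0.1326, 0.0644]
tcp_rot: [[-0.002, -0.151, 0.989], [0.0, 0.989, 0.151], [-1.0, 0.0, -0.002]]
force: [0.0, 0.8, -4.6]
opening: 0.0088
```

```bash
python3 -c "
from h import *
go([.562+.151*.2735,.153-.9885*.2735,.0615],-81.3)
cv2.imwrite('pics/scene13.png',env.get_image('scene')[:,:,::-1])
a=cv2.imread('pics/scene13.png')[110:270,310:470]
cv2.imwrite('pics/c13.png',cv2.resize(a,(600,600),interpolation=2))"
```

```text
dp cm [0.28, -25.28, -0.06] yaw now 98.66 twist -0.04 t 21.77 pos [0.5658 0.1326 0.0644] tilt [-2.2e-03  1.0e-04 -1.0e+00] open 0.0088 F [ 0.   0.8 -4.6]
```

View pics/c13.png

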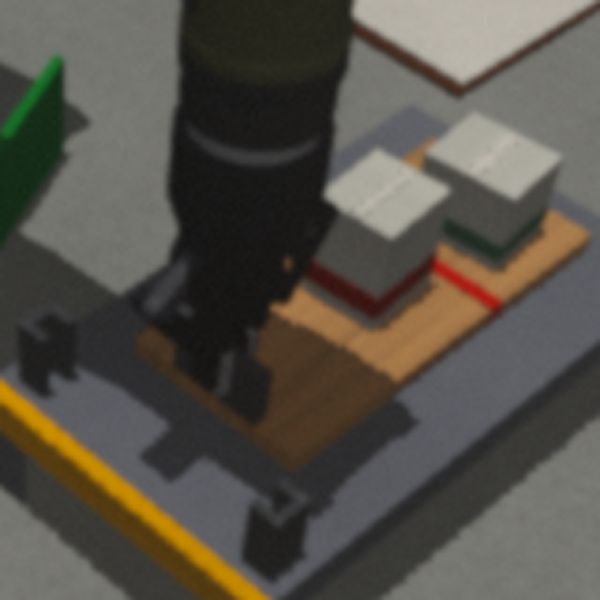

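The board follows with both cartons standing. The front is slightly lifted (Fz -4.6 N, +1 mm), so I'll lower 1 mm while continuing.

Emit:
servo_tool(
  commands=[
    {"grip":0,"dp":[0.05,-0.7,0],"twist":0},
    {"grip":0,"dp":[0.1,-1.7,0],"twist":0},
    {"grip":0,"dp":[0.1,-2.8,0],"twist":0},
    {"grip":0,"dp":[0.1,-3.9,0],"twist":0},
    {"grip":0,"dp":[0.1,-5,0],"twist":0},
  ],
)

```text
clock: 22.45
ee_pos: [0.5736, 0.0831, 0.0637]
tcp_rot: [[-0.002, -0.151, 0.989], [0.001, 0.989, 0.151], [-1.0, 0.001, -0.002]]
force: [-0.0, 1.3, -3.2]
opening: 0.0087
```

Emit:
servo_tool(
  commands=[
    {"grip":0,"dp":[0,-1,0],"twist":0},
    {"grip":0,"dp":[0,-2,0],"twist":0},
    {"grip":0,"dp":[0,-3,0],"twist":0},
    {"grip":0,"dp":[0,-4,0],"twist":0},
    {"grip":0,"dp":[0,-5,0],"twist":0},
  ],
)

```text
clock: 23.08
ee_pos: [0.5811, 0.0339, 0.0636]
tcp_rot: [[-0.002, -0.151, 0.989], [0.001, 0.989, 0.151], [-1.0, 0.001, -0.002]]
force: [-0.1, 1.9, -3.0]
opening: 0.009
```

```bash
python3 -c "
from h import *
go([.562+.151*.2735,.153-.9885*.2735,.0635],-81.3)
cv2.imwrite('pics/scene14.png',env.get_image('scene')[:,:,::-1])
a=cv2.imread('pics/scene14.png')[110:310,290:490]
cv2.imwrite('pics/c14.png',cv2.resize(a,(600,600),interpolation=2))"
```

```text
dp cm [-0.0, -15.29, -0.09] yaw now 98.68 twist -0.02 t 23.07 pos [0.5811 0.0339 0.0636] tilt [-1.8e-03  5.0e-04 -1.0e+00] open 0.009 F [-0.1  1.9 -3. ]
```

View pics/c14.png

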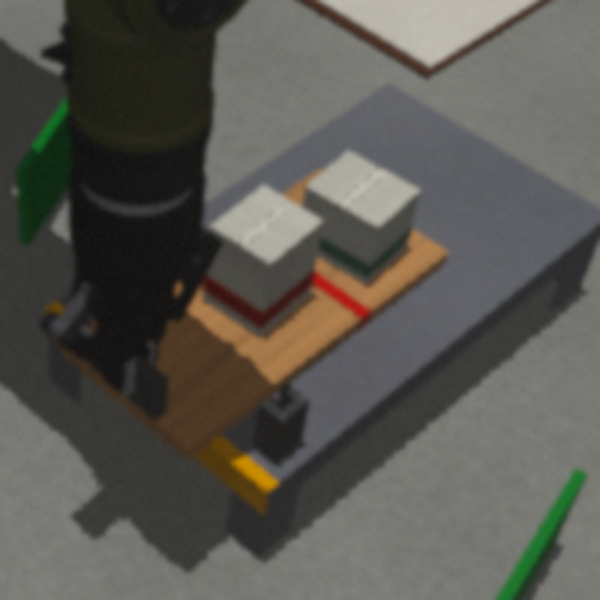

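The board is passing between the guides with both cartons upright. I'll continue.

Emit:
servo_tool(
  commands=[
    {"grip":0,"dp":[0,-1,0],"twist":0},
    {"grip":0,"dp":[0,-2,0],"twist":0},
    {"grip":0,"dp":[0,-3,0],"twist":0},
    {"grip":0,"dp":[0,-4,0],"twist":0},
    {"grip":0,"dp":[0,-5,0],"twist":0},
  ],
)

```text
clock: 23.75
ee_pos: [0.5886, -0.0156, 0.0635]
tcp_rot: [[-0.002, -0.151, 0.989], [0.001, 0.989, 0.151], [-1.0, 0.001, -0.002]]
force: [-0.5, 2.1, -3.1]
opening: 0.0086
```

Emit:
servo_tool(
  commands=[
    {"grip":0,"dp":[0,-1,0],"twist":0},
    {"grip":0,"dp":[0,-2,0],"twist":0},
    {"grip":0,"dp":[0,-3,0],"twist":0},
    {"grip":0,"dp":[0,-4,0],"twist":0},
    {"grip":0,"dp":[0,-5,0],"twist":0},
  ],
)

```text
clock: 24.38
ee_pos: [0.5962, -0.065, 0.0636]
tcp_rot: [[-0.002, -0.151, 0.989], [0.001, 0.989, 0.151], [-1.0, 0.001, -0.002]]
force: [-0.7, 2.0, -3.4]
opening: 0.0087
```

Emit:
servo_tool(
  commands=[
    {"grip":0,"dp":[0,-1,0],"twist":0},
    {"grip":0,"dp":[0,-1.8,0],"twist":0},
    {"grip":0,"dp":[0,-2.5,0],"twist":0},
    {"grip":0,"dp":[0,-3,0],"twist":0},
    {"grip":0,"dp":[0,-3,0],"twist":0},
  ],
)

```text
clock: 25.0
ee_pos: [0.6008, -0.095, 0.0636]
tcp_rot: [[-0.002, -0.15, 0.989], [-0.001, 0.989, 0.15], [-1.0, -0.001, -0.002]]
force: [0.3, -1.2, -2.3]
opening: 0.0084
```

```bash
python3 -c "
from h import *
go([.562+.151*.2735,.153-.9885*.2735,.0635],-81.3)
for n in('scene','top'): cv2.imwrite(f'pics/{n}15.png',env.get_image(n)[:,:,::-1])
a=cv2.imread('pics/scene15.png')[130:330,260:460];b=cv2.imread('pics/top15.png')[160:320,210:410]
cv2.imwrite('pics/c15.png',cv2.resize(a,(600,600),interpolation=2));cv2.imwrite('pics/c15t.png',cv2.resize(b,(750,600),interpolation=2))"
```

```text
dp cm [0.01, -2.25, -0.09] yaw now 98.64 twist -0.06 t 25.0 pos [ 0.6008 -0.095   0.0636] tilt [-1.5e-03 -9.0e-04 -1.0e+00] open 0.0084 F [ 0.3 -1.2 -2.3]
```

View pics/c15.png

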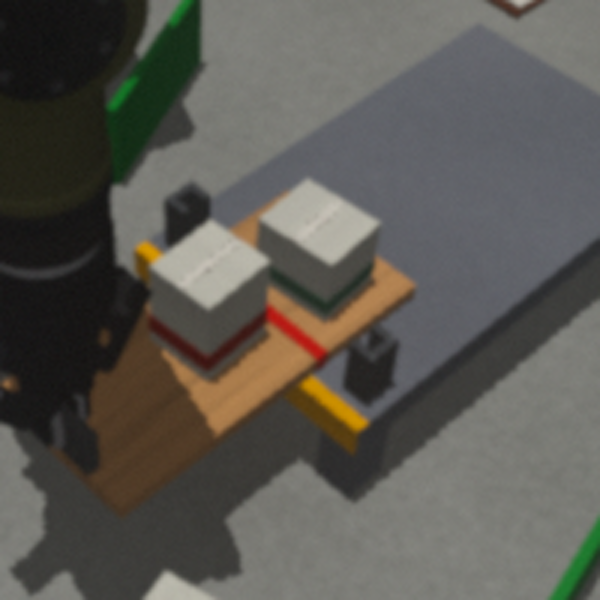

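View pics/c15t.png

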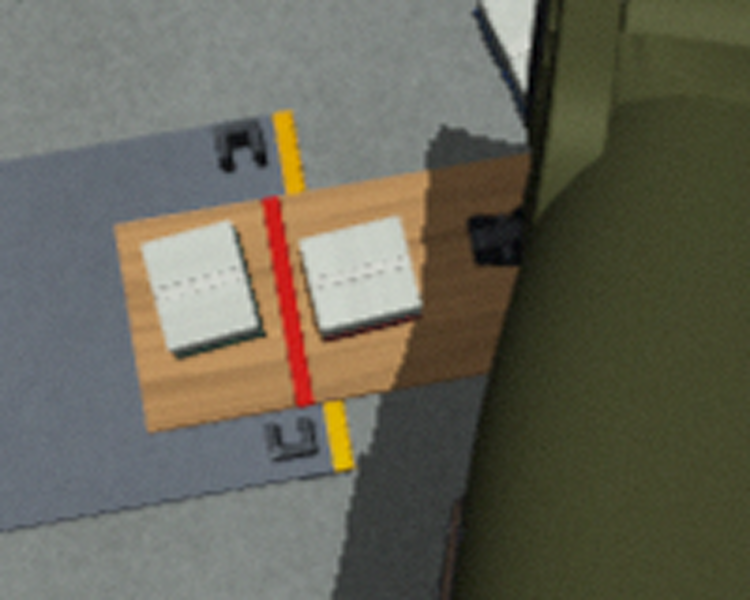

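```bash
cat > m.py <<'E'
from h import *
ex=np.array([-.151,.9885,0]);ey=np.array([.9885,.151,0])
def fit(n,im,lo,hi,roi,z,side):
    m=mask(im,lo,hi); k=np.zeros_like(m); x0,x1,y0,y1=roi;k[y0:y1,x0:x1]=m[y0:y1,x0:x1]
    v,u=np.nonzero(k); P=np.array([plane(n,(a,b),z) for a,b in zip(u,v)])
    s=P@ey; t=P@ex; res=[]
    for b in np.arange(s.min(),s.max(),.006):
        q=t[(s>=b)&(s<b+.006)]
        if len(q)>4: res.append((b+.003,q.min(),q.max(),q.mean()))
    return np.array(res)
def run(tag):
    for n in('scene','top'):
        im=cv2.imread(f'pics/{n}{tag}.png')
        roi=(240,330,180,300) if n=='top' else (290,420,200,300)
        R=fit(n,im,(0,200,90),(5,255,255),roi,.092,0); Y=fit(n,im,(17,150,100),(28,255,255),roi,.08,0)
        np.set_printoptions(suppress=True); print(n,'red s,min,max,mean\n',(R*1000).round(0).astype(int).tolist(),'\nyel\n',(Y*1000).round(0).astype(int).tolist())
E
python3 -c "
from m import *
run('15')
E=np.array([.584,.048,.08]);print('edge t',E@ex*1000)
print('carton c',plane('top',(356,170),.05))"
```

```text
scene red s,min,max,mean
 [[592, -25, -17, -20], [598, -24, -17, -21], [604, -24, -18, -21], [610, -24, -17, -20], [616, -24, -18, -21], [622, -23, -17, -21], [628, -24, -17, -21], [634, -24, -17, -21], [640, -24, -17, -21]] 
yel
 [[483, -44, -30, -37], [489, -44, -31, -37], [495, -45, -31, -39], [639, -42, -31, -36], [645, -43, -30, -36], [651, -43, -31, -37], [657, -44, -30, -37], [663, -43, -30, -37], [669, -43, -31, -37], [675, -43, -30, -37], [681, -43, -31, -37], [687, -43, -30, -37]]
top red s,min,max,mean
 [[522, -24, -16, -20], [528, -24, -17, -21], [534, -24, -16, -21], [540, -24, -17, -20], [546, -23, -16, -19], [552, -24, -17, -20], [558, -25, -16, -21], [564, -24, -17, -20], [570, -25, -16, -20], [576, -24, -17, -20], [582, -24, -18, -21], [588, -24, -16, -20], [594, -24, -16, -20], [600, -23, -16, -20], [606, -24, -17, -21], [612, -23, -16, -20], [618, -24, -17, -21], [624, -23, -16, -20], [630, -24, -17, -21], [636, -24, -16, -20]] 
yel
 [[482, -40, -30, -35], [488, -40, -31, -35], [494, -41, -30, -36], [500, -40, -31, -36], [506, -41, -30, -35], [512, -40, -31, -35], [518, -41, -30, -36], [644, -39, -29, -34], [650, -40, -30, -35], [656, -40, -29, -35], [662, -40, -30, -35], [668, -40, -29, -35], [674, -39, -30, -35], [680, -40, -29, -35], [686, -39, -30, -34]]
edge t -40.736
carton c [ 0.73384143 -0.0886072   0.05      ]
```

Both views put the red line at -20.5 mm and the outer yellow edge at about -40.6 mm along the pull axis, and the slot position gives -40.8. I need 20 mm more.

Emit:
servo_tool(
  commands=[
    {"grip":0,"dp":[0,-0.5,0],"twist":0},
    {"grip":0,"dp":[0,-1.1,0],"twist":0},
    {"grip":0,"dp":[0,-1.6,0],"twist":0},
    {"grip":0,"dp":[0,-2,0],"twist":0},
    {"grip":0,"dp":[0,-2,0],"twist":0},
  ],
)

```text
clock: 25.72
ee_pos: [0.6038, -0.1145, 0.0636]
tcp_rot: [[-0.002, -0.15, 0.989], [-0.0, 0.989, 0.15], [-1.0, -0.0, -0.002]]
force: [0.9, -0.2, -1.4]
opening: 0.0089
```

Emit:
servo_tool(
  commands=[
    {"grip":0,"dp":[0,0,0],"twist":0},
    {"grip":0,"dp":[0,0,0],"twist":0},
    {"grip":0,"dp":[0,0,0],"twist":0},
  ],
)

```text
clock: 26.1
ee_pos: [0.6038, -0.1143, 0.0636]
tcp_rot: [[-0.002, -0.151, 0.989], [-0.0, 0.989, 0.151], [-1.0, -0.0, -0.002]]
force: [-0.3, -3.1, -2.9]
opening: 0.0085
```

```bash
python3 -c "
from m import *
for n in('scene','top'): cv2.imwrite(f'pics/{n}16.png',env.get_image(n)[:,:,::-1])
go([.562+.151*.2735,.153-.9885*.2735,.0635],-81.3)
run('16')
a=cv2.imread('pics/scene16.png')[130:330,260:460];cv2.imwrite('pics/c16.png',cv2.resize(a,(600,600),interpolation=2))"
```

```text
dp cm [0.0, -0.31, -0.09] yaw now 98.67 twist -0.03 t 26.2 pos [ 0.6037 -0.1141  0.0635] tilt [-1.6e-03 -2.0e-04 -1.0e+00] open 0.009 F [ 0.2 -1.5 -1.9]
scene red s,min,max,mean
 [[592, -44, -36, -40], [598, -43, -37, -40], [604, -44, -37, -41], [610, -44, -36, -40], [616, -43, -37, -40], [622, -44, -37, -41], [628, -43, -37, -40], [634, -43, -37, -40], [640, -44, -39, -42]] 
yel
 [[483, -44, -32, -38], [489, -44, -31, -37], [495, -45, -33, -39], [639, -41, -31, -35], [645, -44, -30, -37], [651, -43, -31, -37], [657, -44, -30, -37], [663, -43, -30, -37], [669, -43, -31, -37], [675, -43, -30, -37], [681, -43, -31, -37], [687, -43, -30, -37]]
top red s,min,max,mean
 [[521, -42, -35, -39], [527, -43, -36, -40], [533, -44, -35, -39], [539, -43, -36, -40], [545, -44, -35, -39], [551, -43, -36, -39], [557, -44, -35, -40], [563, -43, -36, -40], [569, -44, -35, -40], [575, -43, -36, -39], [581, -44, -35, -40], [587, -43, -36, -40], [593, -44, -37, -40], [599, -43, -36, -39], [605, -44, -35, -40], [611, -43, -36, -39], [617, -44, -36, -40], [623, -42, -35, -39], [629, -43, -36, -40], [635, -44, -35, -39]] 
yel
 [[482, -41, -30, -35], [488, -40, -30, -35], [494, -41, -30, -36], [500, -40, -31, -36], [506, -41, -30, -35], [512, -40, -31, -35], [518, -41, -30, -35], [644, -39, -29, -34], [650, -40, -30, -35], [656, -40, -29, -35], [662, -40, -30, -35], [668, -40, -29, -35], [674, -39, -30, -35], [680, -40, -29, -35], [686, -39, -30, -34]]
```

View pics/c16.png

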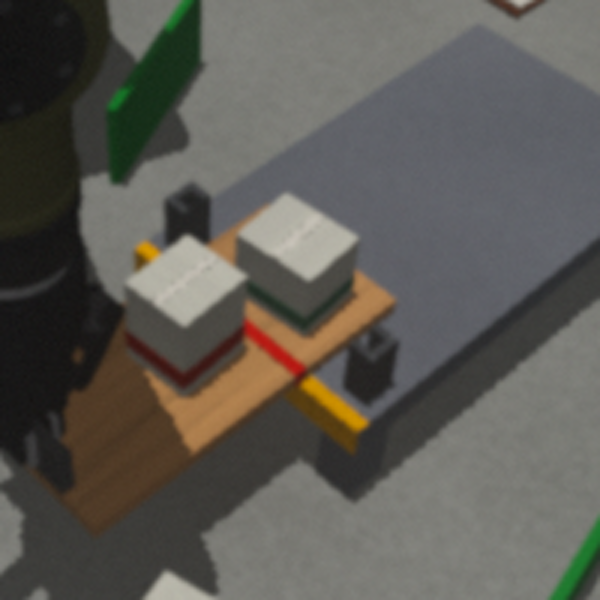

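View pics/scene16.png

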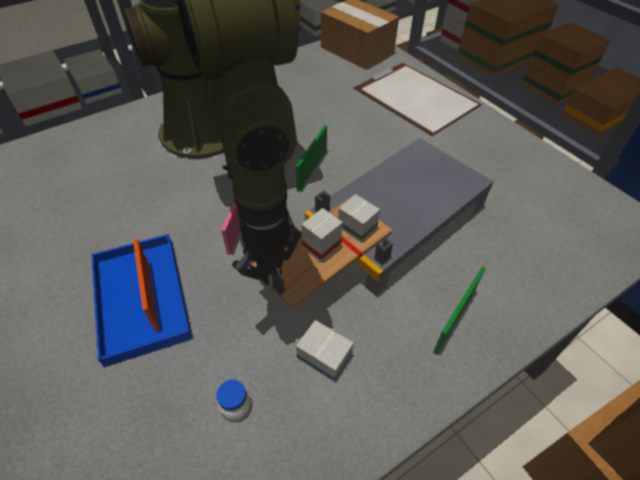

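View pics/top16.png

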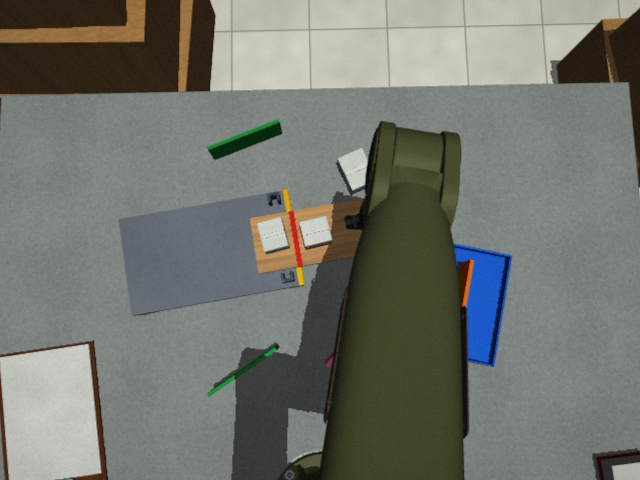

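```bash
python3 -c "
from m import *
s0=.5815
for z in(.087,.092,.097):
  for s in(.633,.638,.643):
    print(z,s,proj('scene',ex*(-.040-.170)+ey*s+np.array([0,0,z])).round(1))
print('seen', (95.5/3-.5+260,532.5/3-.5+130))"
```

```text
0.087 0.633 [289.1 304.6]
0.087 0.638 [290.9 306.5]
0.087 0.643 [292.7 308.3]
0.092 0.633 [288.9 303.1]
0.092 0.638 [290.8 305. ]
0.092 0.643 [292.6 306.8]
0.097 0.633 [288.8 301.6]
0.097 0.638 [290.6 303.5]
0.097 0.643 [292.5 305.3]
seen (291.3333333333333, 307.0)
```

```bash
python3 -c "
from workcell import env
print(env.job_done())"
```

```text
the job is handed in; nothing more can be done
None
```

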